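# Post a slide carton through the drop-box flap and latch it

## Robot

A 7-joint arm with a two-finger parallel gripper is mounted at the origin on a cart in front of the work surface, level with it; the furniture and walls round the work are solid. World frame = base frame: x ahead of the robot, y to its left, z up, the work surface at z = 0. Lengths are in m, angles in rad, forces in N, time in s.
With the tool pointing down it reaches from about 0.4 to 0.85 m from the base axis. Payload 6.9 kg.
Tool frame: the origin (TCP) lies at the very end of the fingers, on their centre line; the grasp point (between the pads) lies 19 mm behind it; z points along the fingers, y is the direction in which the jaws open and shut (so a half turn about z gives the same grasp; the last joint's range is limited). The gripper opens to 85 mm and grips with 20 to 120 N. Pads are 22 mm wide; open, the fingers measure 114 mm over their backs; the gripper's body (76 mm by 85 mm) begins 54 mm behind the grasp point. The pads swing forward as they close: fully open they stand 13 mm farther back than shut.
Start: joints at [-1.004, 0.507, -0.238, 1.5, 0.126, 1.149, -0.155], TCP at [0.278, 0.56, 0.231] pointing down, gripper open.
Joint ranges: [-3.08, 3.08], [-0.24, 2.05], [-1.43, 1.35], [0, 2.5], [-1.52, 4.66], [0.17, 1.96], [-2.89, 2.89]. Speed limits (rad/s): [2.39, 2.39, 3.14, 3.14, 3.14, 3.14, 3.14].

## Interface

Orientations are given as a unit quaternion [w, x, y, z].
In Python, from rig import read_state, snapshot, get_calibration, close_job, boxes_of, cut_out, place_of gives the robot as it stands.
- The arm moves only by the shell command python3 -m jog 'ROWS' [OPENING] [FORCE]. ROWS is JSON, a list of rows, each an object of numbers: "x", "y", "z": the shift along the tool's x, y, z in cm; "turn": the turn about the tool's z in degrees. In form: [{"x": .., "y": .., "z": .., "turn": ..}, ...]. A call has 1 to 12 rows; each row shifts and turns the pose as measured when the row begins, along the tool's axes as they then stand; what a row does not reach is not made up. A row lasts 1/12 s, in which the tool goes at most 41.7 mm and 7.16 degrees, less where a joint would pass 70% of its speed; a pose out of reach is approached as far as the arm can. A call with a gripper value outside its range is refused whole. OPENING is the closure, from -1 (fully open) to 1 (shut), set as the call begins (- or left out, the last holds). The fingers move at their own pace and stop on an object; FORCE is the grip in N (left out, the last holds). Time passes only in rows, so rows that do not move let the fingers close. It gives the time, the measured TCP pose, the force and the opening at its end, in the units of the state.
- read_state(): the state, without advancing time (a new reading comes with each control period).
- snapshot(name): name is "scene" or "side" or "wrist"; returns the picture (384x512x3 uint8, blue, green, red); there is no depth.
- get_calibration(name): a dict with "K" (3x3 intrinsics, pixels), "k1" (the pictures are not rectified: a ray, as slopes to the right and down, at radius r is drawn at 1 + k1 r^2 times it, then the intrinsics apply), "world_from_camera" (4x4, takes a point from camera to world coordinates). Camera axes: x right, y up, looking along -z (the intrinsics and any distortion apply to the point x, -y, -z); pixel columns grow to the right and rows downward; lengths in m; the calibration is good to about 2 mm. A picture is of the moment at which its call begins: read the wrist's pose just before it. get_calibration takes no time and is no camera call; for the wrist camera it gives the pose at the moment of the call.
- close_job(): hands the job in, once; it reports no verdict.
Trained networks look in the newest picture that a camera, given by its name, has taken for a name from the list of things; names that differ only in an ending like _2 or _b are one class to them, and where a whole thing is asked for, a point or a joint stands for the part that bears it (a point fixed in the world has none). Each returns a list of dicts, best first, with "confidence" (0 to 1); they miss things now and then, are a little off and sometimes report something else, mostly with a low value. They report only what shows in the picture. A call takes as long as a camera call.
- boxes_of(camera, label): "location" ([x, y, z] in m, in world coordinates, good to about 4 mm: the middle of the surface that is visible of it).
- cut_out(camera, label): "mask" (384x512 bool, what is visible of it).
- place_of(camera, label): "location" ([x, y, z] in m, in world coordinates, good to about 4 mm: a listed point, or the origin of a listed thing).
The state is a dict: "time_s": time; "joint_positions": joint angles; "dq": joint speeds; "effort": joint torques, N m; "tcp_pos": TCP position; "orientation": TCP orientation; "force": force on the tool from outside, world axes, zero at the start; "ft_torque": the same for the moment, N m; "finger_gap": finger opening in m.
Only numpy, scipy, OpenCV 4.12 (cv2) and the standard library are available. Lean on these libraries where they do the work, as an engineer would, in place of code of your own. Each camera call takes 0.05 s, during which the arm holds its last target.

## Task

Post the carton of microscope slides lengthwise through the orange flap of the white drop box, pushing it in until it slides down inside and the flap falls shut behind it. Then swing the blue latch bar over the flap and down until it rests in its catch. Do not disturb the other things on the table.

Things in the scene. Friction and masses are not known exactly. Their poses are not given: they have to be found in the camera images.
- carton_center (a point): Centre (half-way up) of the white and green slide carton, 55 x 85 x 32 mm (its own x, y, z), about 0.2 kg, lying flat. Its long side is its own y axis; grasp it across the 55 mm side (its own x).
- drop_box: White metal drop box, fixed to the table: 150 deep (x) x 200 wide (y) x 193 mm high, clear roof. Origin: centre of its underside. Own +x is the direction in which things are posted, y to the left as one faces the flap, z up. Front face at own x = -75 mm. All 'own' positions below are in this frame.
- apron_edge (a point): Middle of the outer edge of the level aluminium apron before the doorway, on its top (own x = -189, y = 0, z = 60 mm). The apron is 110 mm wide (y), its plate 6 mm thick; its top runs level from here to the front face and on through the doorway, as a slick sill (friction 0.08), to own x = -32 mm inside.
- chute_crest (a point): Inner end of the level apron (own x = -32, y = 0, z = 60 mm). From here an equally slick chute slopes down at 25 degrees to the back wall, between guides 81 mm apart. A carton posted lengthwise tips onto it once its middle is past this point; push on until its rear is in the doorway, and it slides down clear of the flap: at rest its centre is near own x = +25, z = 50 mm.
- doorway (a point): Middle of the lower edge of the doorway, on the apron's top (own x = -72, y = 0, z = 60 mm of the drop box). The doorway is 78 mm wide and 58 mm high; above it the box front goes on up to 193 mm, so a gripper held upright cannot come close.
- flap (a joint): Orange flap, 75 x 58 mm, 30 g, smooth, filling the doorway, hinged at its top edge (121 mm above the table). 0 = shut, hanging upright; grows to 1.45 rad as its lower edge swings into the box. It opens only inwards, takes less than 1 N and falls shut by itself when nothing holds it.
- latch (a joint): Blue latch bar on the front of the box, turning about the box's own x axis at point latch_pivot. 0 = shut: level across the flap, pointing to the box's own +y and lying in the catch (a hard stop: feel for it). Grows as its free end is lifted: 1.57 = upright, 2.2 = leaning open away to -y. It starts open at 1.85 to 2.15. Its hinge is stiff (0.09 N m): it stays where it is left; it takes about 1 N at the knob.
- latch_pivot (a point): Hinge point of the latch bar: own x = -87, y = -65, z = 98 mm of the drop box.
- latch_knob (a point): Point to grip on the latch bar's black knob: a round rod 18 mm thick standing out 42 mm from the bar towards the front (along the box's own -x, from own x = -89 to -131 mm); this point lies at own x = -117 mm, 150 mm from the hinge line. The 14 mm wide, 6 mm thick bar lies from own x = -84 to -90 mm.
- timer: Small white bench timer with three keys, 62 x 66 x 18 mm; bystander. Origin: centre of its underside.
- jar: Reagent jar with a black cap, 43 mm across, 72 mm high; bystander. Origin: centre of its underside.
- tip_rack: Blue pipette tip rack, 84 x 122 x 52 mm; bystander. Origin: centre of its underside.
- pen: Black marker, 12 x 135 x 13 mm; bystander. Origin: centre of its underside.

How it is judged:
By the outcome, as a careful person would: the job done as asked, in the order asked, and still so for the second after the job is handed in, with the robot touching nothing.
It also fails if it takes over 72 s, if anything falls off the work surface, if the arm or the gripper's body presses on something with over 40 N, if the wrist force passes 120 N, or if a joint passes its speed limit or range.

## Working session

There is one attempt and no reset: what is moved stays moved. The work goes in short steps, Python scripts to look and compute and a shell command to move; the robot and the scene stay as the last step left them, time stands still between calls to the robot, and variables do not carry over. Pictures are saved under pics/ and viewed, and the job is handed in when it is done.

```bash
mkdir -p pics; ls; cat > h.py <<'E'
import numpy as np,cv2
from rig import *
from scipy.spatial.transform import Rotation as R
def rot(q): return R.from_quat([q[1],q[2],q[3],q[0]]).as_matrix()
def st():
    s=read_state(); print('t',round(s['time_s'],2),'tcp',np.round(s['tcp_pos'],4),'F',np.round(s['force'],1),'gap',round(s['finger_gap'],4)); print(np.round(rot(s['orientation']),3).tolist(), np.round(s['joint_positions'],2)); return s
def proj(cal,p):
    M=np.linalg.inv(np.array(cal['world_from_camera'])); c=M[:3,:3]@p+M[:3,3]
    u=c[0]/-c[2]; v=-c[1]/-c[2]; r2=u*u+v*v; f=1+cal['k1']*r2
    K=np.array(cal['K']); return (K@[u*f,v*f,1])[:2]
E
python3 - <<'E'
from h import *
st()
for c in ['scene','side','wrist']:
    im=snapshot(c); cv2.imwrite(f'pics/a_{c}.png',im)
    cal=get_calibration(c);print(c,np.round(cal['world_from_camera'],3).tolist())
    if c=='wrist': continue
    for l in ['carton_center','drop_box','apron_edge','doorway','latch_pivot','latch_knob','timer','jar','tip_rack','pen']:
        print(c,l,[(np.round(d['location'],4).tolist(),round(d['confidence'],2)) for d in place_of(c,l)[:2]])
E
```

```text
pics
t 0.0 tcp [0.2778 0.5593 0.2304] F [ 0.1  0.7 -1.1] gap 0.0853
[[-0.896, 0.445, -0.001], [0.445, 0.896, -0.002], [-0.0, -0.002, -1.0]] [-1.    0.51 -0.24  1.5   0.13  1.15 -0.15]
scene [[0.87, 0.403, -0.285, 0.077], [-0.494, 0.713, -0.498, -0.809], [0.002, 0.574, 0.819, 1.328], [0.0, 0.0, 0.0, 1.0]]
scene carton_center [([0.6257, 0.0649, 0.0052], 0.73), ([0.4372, -0.2467, 0.0219], 0.65)]
scene drop_box [([0.4994, 0.3052, 0.0045], 0.82)]
scene apron_edge [([0.4915, 0.1181, 0.0618], 0.71)]
scene doorway [([0.4937, 0.2347, 0.0626], 0.6)]
scene latch_pivot [([0.5599, 0.2188, 0.1012], 0.8)]
scene latch_knob [([0.6174, 0.1817, 0.2375], 0.71)]
scene timer [([0.4554, -0.0707, -0.0003], 0.66)]
scene jar [([0.6257, 0.0646, 0.0013], 0.61), ([0.6182, 0.1808, 0.2407], 0.36)]
scene tip_rack [([0.3984, -0.4322, -0.0036], 0.85)]
scene pen [([0.5779, -0.0718, 0.004], 0.55)]
side [[0.761, 0.416, -0.498, -0.019], [-0.648, 0.46, -0.607, -0.681], [-0.023, 0.785, 0.619, 0.758], [0.0, 0.0, 0.0, 1.0]]
side carton_center [([0.4397, -0.2472, 0.0177], 0.93)]
side drop_box [([0.5002, 0.3053, 0.0027], 0.57)]
side apron_edge [([0.4905, 0.1166, 0.0624], 0.58)]
side doorway [([0.496, 0.2344, 0.0593], 0.77), ([0.4962, 0.2747, 0.0607], 0.61)]
side latch_pivot [([0.5587, 0.2182, 0.0951], 0.86)]
side latch_knob [([0.6197, 0.183, 0.2321], 0.56)]
side timer [([0.46, -0.0727, 0.0013], 0.95), ([0.4982, 0.235, 0.053], 0.54)]
side jar [([0.6313, 0.0605, 0.0006], 0.59), ([0.4908, 0.1151, 0.0597], 0.53)]
side tip_rack [([0.3999, -0.4352, -0.0001], 0.56), ([0.4586, -0.0721, 0.0003], 0.52)]
side pen [([0.558, 0.2166, 0.093], 0.7), ([0.5747, -0.0803, -0.0033], 0.65)]
wrist [[0.445, -0.856, -0.262, 0.211], [0.895, 0.426, 0.13, 0.594], [0.0, -0.293, 0.956, 0.375], [0.0, 0.0, 0.0, 1.0]]
```

View pics/a_scene.png

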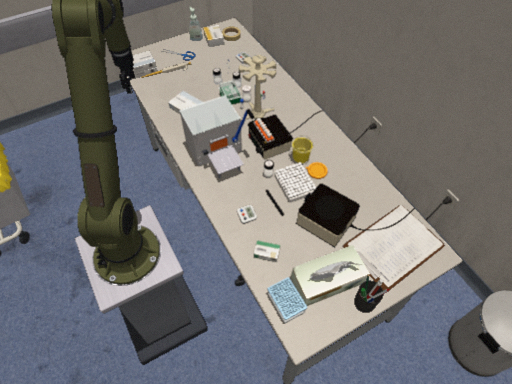

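View pics/a_side.png

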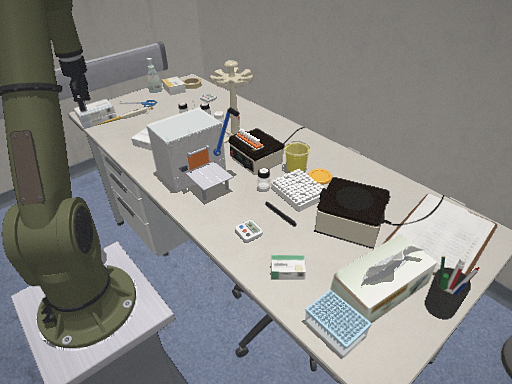

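The scene view shows the box at about (212,130), with its apron at (225,160), the latch leaning open at (243,125) and the carton at (267,250). I'll fit the box pose and find the carton's heading.

```bash
python3 - <<'E'
from h import *
from scipy.optimize import least_squares
own={'drop_box':(0,0,0),'apron_edge':(-.189,0,.06),'doorway':(-.072,0,.06),'latch_pivot':(-.087,-.065,.098),'chute_crest':(-.032,0,.06)}
obs=[]
for c in ['scene','side']:
    im=snapshot(c);cal=get_calibration(c)
    for l in own:
        for d in place_of(c,l)[:1]: 
            obs.append((c,l,np.array(d['location']),d['confidence']))
    m=cut_out(c,'carton_center')
    for d in m[:2]: 
        ys,xs=np.nonzero(d['mask']);print(c,'mask',d['confidence'],len(xs),xs.mean(),ys.mean())
    ys,xs=np.nonzero(m[0]['mask'] if c=='side' else max(m[:2],key=lambda d:d['mask'].sum())['mask'])
    # fit silhouette: project box hull
    mask=np.zeros((384,512),bool);mask[ys,xs]=1
    def iou(p):
        x,y,th=p;pts=[]
        for a in(-.0275,.0275):
            for b in(-.0425,.0425):
                for z in(0,.032):
                    pts.append(proj(cal,np.array([x+a*np.cos(th)-b*np.sin(th),y+a*np.sin(th)+b*np.cos(th),z])))
        h=cv2.convexHull((np.array(pts)*16).astype(np.int32));r=np.zeros((384,512),np.uint8);cv2.fillConvexPoly(r,h,1,shift=4)
        r=r>0;return (r&mask).sum()/(r|mask).sum()
    best=max(((iou((.439+dx,-.247+dy,th)),dx,dy,np.degrees(th)) for dx in np.arange(-.008,.009,.004) for dy in np.arange(-.008,.009,.004) for th in np.radians(np.arange(0,180,5))))
    print(c,'iou',np.round(best,3))
    fr=cv2.resize(im[230:275,230:310] if c=='scene' else im[235:300,250:330],None,fx=8,fy=8,interpolation=cv2.INTER_CUBIC);cv2.imwrite(f'pics/b_{c}.png',fr)
for o in obs: print(o[0],o[1],np.round(o[2],4),round(o[3],2))
def f(p):
    r=[]
    for c,l,x,w in obs:
        a=own[l];r+=[(p[0]+a[0]*np.cos(p[2])-a[1]*np.sin(p[2])-x[0])*1e3,(p[1]+a[0]*np.sin(p[2])+a[1]*np.cos(p[2])-x[1])*1e3]
    return r
s=least_squares(f,[.5,.305,1.52],loss='soft_l1',f_scale=4);print(s.x,np.degrees(s.x[2]),np.round(s.fun,1))
E
```

```text
Traceback (most recent call last):
ValueError: max() iterable argument is empty
```

View pics/a_wrist.png

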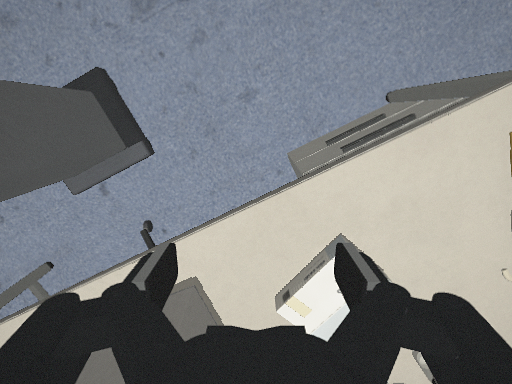

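```bash
cat > fit.py <<'E'
from h import *
from scipy.optimize import least_squares
own={'drop_box':(0,0,0),'apron_edge':(-.189,0,.06),'doorway':(-.072,0,.06),'latch_pivot':(-.087,-.065,.098),'chute_crest':(-.032,0,.06)}
obs=[]
for c in ['scene','side']:
    im=snapshot(c);cal=get_calibration(c)
    for l in own:
        for d in place_of(c,l)[:1]: 
            obs.append((c,l,np.array(d['location']),d['confidence']))
    fr=cv2.resize(im[230:275,230:310] if c=='scene' else im[235:300,250:330],None,fx=8,fy=8,interpolation=cv2.INTER_CUBIC);cv2.imwrite(f'pics/b_{c}.png',fr)
    m=[d for d in cut_out(c,'carton_center') if d['mask'].sum()>100]
    if not m: print('no mask',c);continue
    mask=m[0]['mask'];ys,xs=np.nonzero(mask);print(c,'mask',m[0]['confidence'],len(xs),xs.mean(),ys.mean())
    def iou(p):
        x,y,th=p;pts=[]
        for a in(-.0275,.0275):
            for b in(-.0425,.0425):
                for z in(0,.032):
                    pts.append(proj(cal,np.array([x+a*np.cos(th)-b*np.sin(th),y+a*np.sin(th)+b*np.cos(th),z])))
        h=cv2.convexHull((np.array(pts)*16).astype(np.int32));r=np.zeros((384,512),np.uint8);cv2.fillConvexPoly(r,h,1,shift=4)
        r=r>0;return (r&mask).sum()/(r|mask).sum()
    best=max(((iou((.439+dx,-.247+dy,th)),dx,dy,np.degrees(th)) for dx in np.arange(-.008,.009,.004) for dy in np.arange(-.008,.009,.004) for th in np.radians(np.arange(0,180,5))))
    print(c,'iou',np.round(best,3))
for o in obs: print(o[0],o[1],np.round(o[2],4),round(o[3],2))
def f(p):
    r=[]
    for c,l,x,w in obs:
        a=own[l];r+=[(p[0]+a[0]*np.cos(p[2])-a[1]*np.sin(p[2])-x[0])*1e3,(p[1]+a[0]*np.sin(p[2])+a[1]*np.cos(p[2])-x[1])*1e3]
    return r
s=least_squares(f,[.5,.305,1.52],loss='soft_l1',f_scale=4);print(s.x,np.degrees(s.x[2]),np.round(s.fun,1))
print(get_calibration('wrist')['K'],get_calibration('wrist')['k1'])
E
python3 fit.py
```

```text
scene mask 0.59 462 266.1212121212121 250.86796536796535
scene iou [ 0.936  0.     0.    50.   ]
side mask 0.9 789 288.16730038022814 266.8060836501901
side iou [ 0.885  0.     0.    45.   ]
scene drop_box [0.4986 0.3059 0.0032] 0.63
scene apron_edge [0.4882 0.1184 0.0602] 0.7
scene doorway [0.4899 0.235  0.0603] 0.93
scene latch_pivot [0.5577 0.223  0.099 ] 0.74
scene chute_crest [0.4981 0.2787 0.0622] 0.64
side drop_box [0.4995 0.3059 0.0007] 0.86
side apron_edge [0.4887 0.1168 0.0605] 0.6
side doorway [0.4962 0.236  0.0583] 0.61
side chute_crest [0.5009 0.2736 0.0576] 0.74
[0.49897526 0.30730612 1.51599915] 86.86035313103706 [ 0.4  1.4  0.4  0.2  5.1  0.4  1.4 -6.1 -0.9 -3.3 -0.5  1.4 -0.1  1.8
 -1.2 -0.6 -3.7  1.8]
[[269.46022949   0.         255.5093347 ]
 [  0.         269.46022949 195.56323513]
 [  0.           0.           1.        ]] -0.008636762039888678
```

```bash
python3 -m jog '[{"z":-3,"turn":7},{"z":-3,"turn":7},{"z":-1.5,"turn":2.6},{"x":-3.5,"y":-1.95},{"x":-3.5,"y":-1.95},{"x":-3.5,"y":-1.95},{"x":-3.5,"y":-1.95},{"x":-3.5,"y":-1.95},{"x":-3.5,"y":-1.95},{"x":-3.5,"y":-1.95},{"x":-3.5,"y":-1.95},{"x":-3.5,"y":-1.95}]' -1 40; python3 -c "
from h import *
st()"
```

```text
t 2.2 tcp [0.2779 0.5598 0.2313] F [-0.   0.2 -0.6] gap 0.0852
[[-0.896, 0.445, -0.0], [0.445, 0.896, -0.0], [0.0, -0.0, -1.0]] [-1.    0.51 -0.24  1.5   0.13  1.15 -0.15]validation failed for argument at $[0]...
```

```bash
python3 -m jog '[{"x":0,"y":0,"z":-3,"turn":7},{"x":0,"y":0,"z":-3,"turn":7},{"x":0,"y":0,"z":-1.5,"turn":2.6},{"x":-3.5,"y":-1.95,"z":0,"turn":0},{"x":-3.5,"y":-1.95,"z":0,"turn":0},{"x":-3.5,"y":-1.95,"z":0,"turn":0},{"x":-3.5,"y":-1.95,"z":0,"turn":0},{"x":-3.5,"y":-1.95,"z":0,"turn":0},{"x":-3.5,"y":-1.95,"z":0,"turn":0},{"x":-3.5,"y":-1.95,"z":0,"turn":0},{"x":-3.5,"y":-1.95,"z":0,"turn":0}]' -1 40; python3 -c "
from h import *
st()"
```

```text
time_s: 3.12
tcp_pos: [0.3706, 0.2514, 0.307]
orientation: [-0.002, 0.366, 0.931, 0.002]
force: [1.4, -0.0, -1.3]
finger_gap: 0.0855
t 3.12 tcp [0.3706 0.2514 0.307 ] F [ 1.4 -0.  -1.3] gap 0.0855
[[-0.733, 0.681, -0.003], [0.681, 0.733, 0.005], [0.005, 0.002, -1.0]] [-0.59  0.17 -0.06  1.8   0.01  1.17  0.16]
```

```bash
python3 -m jog '[{"x":-3.2,"y":-2.5,"z":0,"turn":0},{"x":-3.2,"y":-2.5,"z":0,"turn":0},{"x":-3.2,"y":-2.5,"z":0,"turn":0},{"x":-3.2,"y":-2.5,"z":0,"turn":0},{"x":-3.2,"y":-2.5,"z":0.5,"turn":0},{"x":-3.2,"y":-2.5,"z":0.5,"turn":0},{"x":-3.2,"y":-2.5,"z":0.8,"turn":0},{"x":-3.2,"y":-2.5,"z":0.8,"turn":0},{"x":-3.2,"y":-2.5,"z":0.8,"turn":0},{"x":-3.2,"y":-2.5,"z":0.8,"turn":0},{"x":-3.2,"y":-2.5,"z":0.8,"turn":0},{"x":-3.2,"y":-2.5,"z":0.8,"turn":0}]'; cat > w.py <<'E'
import sys
from h import *
s=st(); cal=get_calibration('wrist'); im=snapshot('wrist'); cv2.imwrite(f'pics/{sys.argv[1]}.png',im)
for l in sys.argv[2:]:
    for c in ['wrist','scene','side']:
        if c!='wrist' : 
            cv2.imwrite(f'pics/{sys.argv[1]}_{c}.png',snapshot(c))
        print(c,l,[(np.round(d['location'],4).tolist(),round(d['confidence'],2)) for d in place_of(c,l)[:2]])
E
python3 w.py c1 carton_center
```

```text
time_s: 4.12
tcp_pos: [0.4468, -0.238, 0.252]
orientation: [0.005, 0.365, 0.931, 0.006]
force: [-0.1, -1.0, -1.1]
finger_gap: 0.0853
t 4.12 tcp [ 0.4468 -0.238   0.252 ] F [-0.1 -1.  -1.1] gap 0.0853
[[-0.734, 0.679, 0.014], [0.679, 0.734, 0.007], [-0.006, 0.015, -1.0]] [ 0.21  0.31  0.32  1.79 -0.13  1.06  1.41]
wrist carton_center [([0.4399, -0.2471, 0.0155], 0.57)]
scene carton_center [([0.4355, -0.2447, 0.0191], 0.55)]
side carton_center [([0.4423, -0.2491, 0.0181], 0.73)]
```

View pics/c1.png

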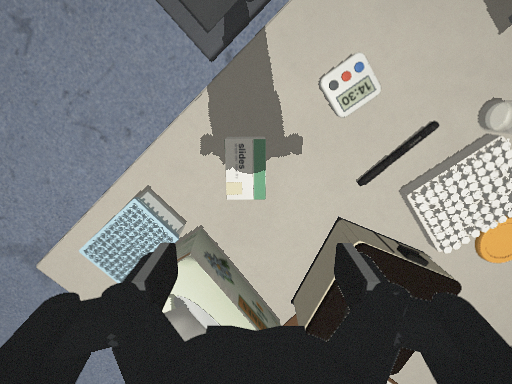

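```bash
cat >> h.py <<'E'
def ray(cal,px,z):
    K=np.array(cal['K']);d=np.array([[px]],float)
    # invert radial
    u=(px[0]-K[0,2])/K[0,0];v=(px[1]-K[1,2])/K[1,1];a,b=u,v
    for _ in range(20):
        f=1+cal['k1']*(a*a+b*b);a,b=u/f,v/f
    T=np.array(cal['world_from_camera']);D=T[:3,:3]@[a,-b,-1];o=T[:3,3]
    return o+D*(z-o[2])/D[2]
E
python3 - <<'E'
from h import *
cal=get_calibration('wrist')
P=[ray(cal,p,.032)[:2] for p in[(226,137.5),(265,138),(266.5,199.5),(226,200.5)]]
P=np.array(P);print(P,P.mean(0));d=P[0]-P[3];e=P[1]-P[2];w=P[1]-P[0];print(np.linalg.norm(d),np.linalg.norm(e),np.linalg.norm(w),np.degrees(np.arctan2(*d[::-1])),np.degrees(np.arctan2(*e[::-1])))
s=st();Rm=rot(s['orientation'])
for n,p,z in[('tissue',(200,228),.08),('black',(340,218),.08),('black0',(340,218),.0)]:
    q=ray(cal,p,z);print(n,q,Rm.T@(q-[*P.mean(0),z]))
E
```

```text
[[ 0.39146613 -0.23105903]
 [ 0.42702429 -0.19370775]
 [ 0.49199067 -0.24971428]
 [ 0.45387612 -0.2926791 ]] [ 0.4410893  -0.24179004]
0.08770427059723107 0.08577506040810391 0.05157035551049228 135.36489676799135 139.23586999674293
t 4.42 tcp [ 0.4469 -0.2349  0.2521] F [0.1 0.4 0.9] gap 0.0852
[[-0.734, 0.679, 0.014], [0.679, 0.734, 0.008], [-0.005, 0.015, -1.0]] [ 0.21  0.31  0.32  1.79 -0.13  1.06  1.4 ]
tissue [ 0.44914358 -0.32827318  0.08      ] [-0.06462463 -0.05803049 -0.00056976]
black [ 0.56038344 -0.18959356  0.08      ] [-0.05215637  0.11929458  0.00202038]
black0 [ 0.60354207 -0.19092339  0.        ] [-0.08474812  0.14761217  0.00259273]
```

```bash
python3 -c "
import cv2
cv2.imwrite('pics/c1z.png',cv2.resize(cv2.imread('pics/c1.png')[120:215,195:300],None,fx=6,fy=6,interpolation=cv2.INTER_CUBIC))"
```

```text
(no output)
```

View pics/c1z.png

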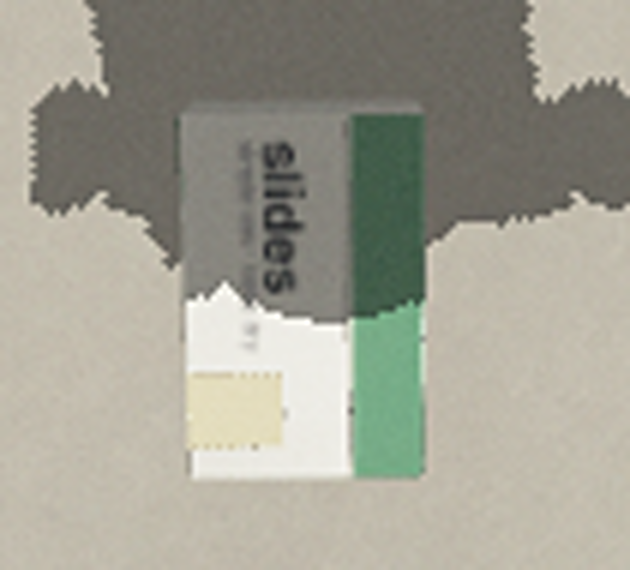

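```bash
python3 -m jog '[{"x":-1.0,"y":-0.6,"z":3,"turn":0},{"x":-1.0,"y":-0.6,"z":3,"turn":0},{"x":0,"y":0,"z":3.5,"turn":0},{"x":0,"y":0,"z":3.5,"turn":0},{"x":0,"y":0,"z":2,"turn":0},{"x":0,"y":0,"z":0,"turn":0},{"x":0,"y":0,"z":0,"turn":0}]'; cat > rel.py <<'E'
import sys
from h import *
s=st();t=np.array(eval(sys.argv[1]));print('tool shift cm',np.round(rot(s['orientation']).T@(t-s['tcp_pos'])*100,2))
E
python3 rel.py "[.4400+.0146,-.2455-.01364,.006]"; python3 w.py c2 carton_center
```

```text
time_s: 5.0
tcp_pos: [0.4635, -0.2463, 0.1032]
orientation: [0.012, 0.355, 0.935, 0.009]
force: [0.5, -0.0, 0.5]
finger_gap: 0.0857
t 5.0 tcp [ 0.4635 -0.2463  0.1032] F [ 0.5 -0.   0.5] gap 0.0857
[[-0.747, 0.664, 0.028], [0.664, 0.748, 0.008], [-0.015, 0.025, -1.0]] [ 0.28  0.5   0.26  1.96 -0.23  0.69  1.53]
tool shift cm [-0.03 -1.79  9.68]
t 5.0 tcp [ 0.4635 -0.2463  0.1032] F [ 0.5 -0.   0.5] gap 0.0857
[[-0.747, 0.664, 0.028], [0.664, 0.748, 0.008], [-0.015, 0.025, -1.0]] [ 0.28  0.5   0.26  1.96 -0.23  0.69  1.53]
wrist carton_center [([0.4396, -0.249, 0.0164], 0.79)]
scene carton_center [([0.4402, -0.2465, 0.0178], 0.83)]
side carton_center [([0.4427, -0.2447, 0.0179], 0.72), ([0.4048, -0.4365, -0.0], 0.64)]
```

View pics/c2.png

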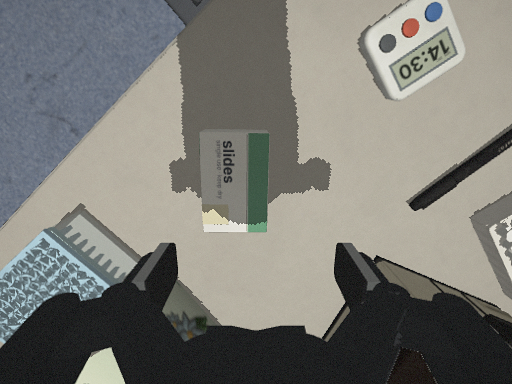

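```bash
python3 -m jog '[{"x":-0.1,"y":-0.85,"z":0,"turn":0},{"x":-0.1,"y":-0.85,"z":0,"turn":0},{"x":0,"y":0,"z":2,"turn":0},{"x":0,"y":0,"z":2,"turn":0},{"x":0,"y":0,"z":1.5,"turn":0},{"x":0,"y":0,"z":0,"turn":0},{"x":0,"y":0,"z":0,"turn":0}]'; python3 rel.py "[.4400+.0146,-.247-.01364,.006]"; python3 w.py c3 carton_center
```

```text
time_s: 5.88
tcp_pos: [0.4553, -0.2699, 0.0526]
orientation: [0.019, 0.358, 0.934, 0.007]
force: [-0.1, -0.2, 0.0]
finger_gap: 0.0856
t 5.88 tcp [ 0.4553 -0.2699  0.0526] F [-0.1 -0.2  0. ] gap 0.0856
[[-0.743, 0.668, 0.04], [0.669, 0.744, -0.001], [-0.03, 0.026, -0.999]] [ 0.36  0.58  0.22  2.01 -0.27  0.55  1.6 ]
tool shift cm [0.81 0.52 4.65]
t 5.88 tcp [ 0.4553 -0.2699  0.0526] F [-0.1 -0.2  0. ] gap 0.0856
[[-0.743, 0.668, 0.04], [0.669, 0.744, -0.001], [-0.03, 0.026, -0.999]] [ 0.36  0.58  0.22  2.01 -0.27  0.55  1.6 ]
wrist carton_center [([0.4405, -0.2494, 0.0198], 0.91)]
scene carton_center [([0.4379, -0.246, 0.0209], 0.77)]
side carton_center [([0.4418, -0.2486, 0.0191], 0.89)]
```

View pics/c3.png

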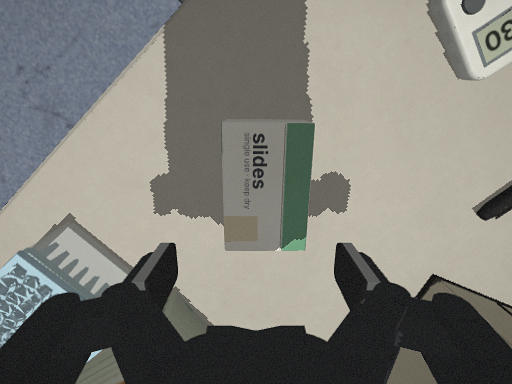

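```bash
python3 -m jog '[{"x":0.8,"y":0.45,"z":0,"turn":0},{"x":0,"y":0,"z":1.5,"turn":0},{"x":0,"y":0,"z":1.5,"turn":0},{"x":0,"y":0,"z":1,"turn":0},{"x":0,"y":0,"z":0,"turn":0},{"x":0,"y":0,"z":0,"turn":0}]'; python3 rel.py "[.4400+.0146,-.248-.01364,.006]"; python3 w.py c4 carton_center
```

```text
time_s: 6.68
tcp_pos: [0.4564, -0.2571, 0.015]
orientation: [0.022, 0.356, 0.934, 0.007]
force: [0.2, 0.5, 0.9]
finger_gap: 0.0848
t 6.68 tcp [ 0.4564 -0.2571  0.015 ] F [0.2 0.5 0.9] gap 0.0848
[[-0.746, 0.665, 0.046], [0.665, 0.746, -0.002], [-0.036, 0.029, -0.999]] [ 0.36  0.63  0.18  2.05 -0.3   0.44  1.61]
tool shift cm [-0.14 -0.49  0.89]
t 6.68 tcp [ 0.4564 -0.2571  0.015 ] F [0.2 0.5 0.9] gap 0.0848
[[-0.746, 0.665, 0.046], [0.665, 0.746, -0.002], [-0.036, 0.029, -0.999]] [ 0.36  0.63  0.18  2.05 -0.3   0.44  1.61]
wrist carton_center [([0.4405, -0.2492, 0.0167], 0.84)]
scene carton_center [([0.4364, -0.2448, 0.0188], 0.5), ([0.4012, -0.4358, -0.0031], 0.39)]
side carton_center [([0.4407, -0.2484, 0.0199], 0.75), ([0.4995, 0.3075, -0.0001], 0.43)]
```

View pics/c4.png

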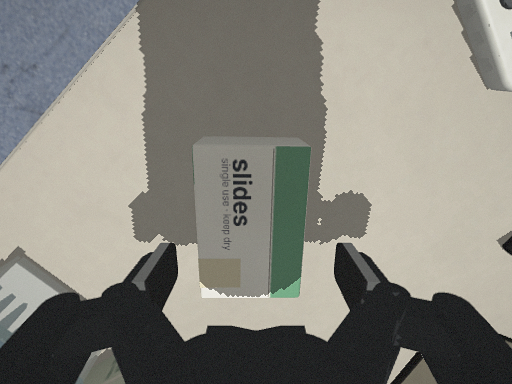

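```bash
python3 -m jog '[{"x":0,"y":-0.35,"z":0.8,"turn":0},{"x":0,"y":0,"z":0,"turn":0},{"x":0,"y":0,"z":0,"turn":0}]'; python3 -m jog '[{"x":0,"y":0,"z":0,"turn":0},{"x":0,"y":0,"z":0,"turn":0},{"x":0,"y":0,"z":0,"turn":0},{"x":0,"y":0,"z":0,"turn":0},{"x":0,"y":0,"z":0,"turn":0},{"x":0,"y":0,"z":0,"turn":0}]' 1 40;python3 w.py c5
```

```text
time_s: 7.23
tcp_pos: [0.4553, -0.2613, 0.0075]
orientation: [0.024, 0.356, 0.934, 0.007]
force: [-0.1, -0.6, -0.3]
finger_gap: 0.0851
time_s: 7.73
tcp_pos: [0.455, -0.2614, 0.0077]
orientation: [0.024, 0.357, 0.934, 0.007]
force: [-0.2, -0.3, -1.1]
finger_gap: 0.0548
t 7.73 tcp [ 0.455  -0.2614  0.0077] F [-0.2 -0.3 -1.1] gap 0.0548
[[-0.744, 0.666, 0.049], [0.666, 0.746, -0.004], [-0.039, 0.03, -0.999]] [ 0.38  0.64  0.17  2.06 -0.3   0.42  1.63]
```

View pics/c5.png

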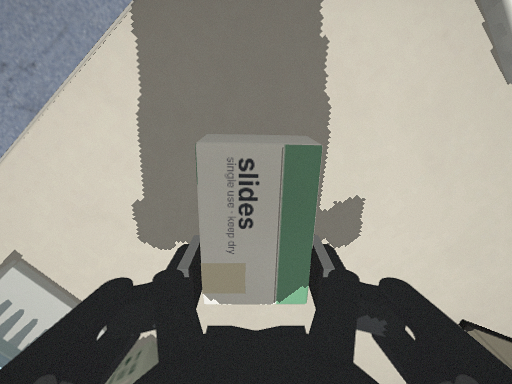

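```bash
python3 -m jog '[{"x":0,"y":0,"z":-3,"turn":0},{"x":0,"y":0,"z":-3.5,"turn":0},{"x":0,"y":0,"z":-3.5,"turn":0},{"x":0,"y":0,"z":-3.5,"turn":0},{"x":0,"y":0,"z":0,"turn":6.4},{"x":0,"y":0,"z":0,"turn":6.4},{"x":0,"y":0,"z":0,"turn":6.4},{"x":0,"y":0,"z":0,"turn":6.4},{"x":0,"y":0,"z":0,"turn":6.4},{"x":0,"y":0,"z":0,"turn":6.4},{"x":0,"y":0,"z":0,"turn":6.4},{"x":0,"y":0,"z":0,"turn":6.4}]'; python3 rel.py "[.488,.08,.11]"
```

```text
time_s: 8.78
tcp_pos: [0.445, -0.2589, 0.1468]
orientation: [0.014, 0.738, 0.674, 0.016]
force: [0.6, -0.1, -2.2]
finger_gap: 0.0546
t 8.78 tcp [ 0.445  -0.2589  0.1468] F [ 0.6 -0.1 -2.2] gap 0.0546
[[0.09, 0.995, 0.043], [0.996, -0.09, 0.001], [0.005, 0.043, -0.999]] [ 0.11  0.46  0.56  1.95 -0.37  0.79  0.79]
tool shift cm [34.12  1.07  3.89]
```

```bash
python3 -m jog '[{"x":2,"y":0,"z":0,"turn":-2},{"x":3.5,"y":0.1,"z":0,"turn":0},{"x":3.5,"y":0.1,"z":0,"turn":0},{"x":3.5,"y":0.1,"z":0,"turn":0},{"x":3.5,"y":0.1,"z":0,"turn":0},{"x":3.5,"y":0.1,"z":0,"turn":0},{"x":3.5,"y":0.1,"z":0,"turn":0},{"x":3.5,"y":0.1,"z":0,"turn":0},{"x":3.5,"y":0.1,"z":0,"turn":0},{"x":2,"y":0.1,"z":0,"turn":0},{"x":0,"y":0,"z":0,"turn":0},{"x":0,"y":0,"z":0,"turn":0}]'; python3 w.py d1 apron_edge doorway; python3 rel.py "[.488,.107,.085]"
```

```text
time_s: 9.78
tcp_pos: [0.4719, 0.0743, 0.1437]
orientation: [0.013, 0.729, 0.684, 0.012]
force: [-0.7, 0.2, -2.2]
finger_gap: 0.0545
t 9.78 tcp [0.4719 0.0743 0.1437] F [-0.7  0.2 -2.2] gap 0.0545
[[0.063, 0.997, 0.036], [0.998, -0.063, -0.003], [-0.0, 0.036, -0.999]] [-0.64  0.42  0.59  2.04 -0.34  0.74  0.1 ]
wrist apron_edge []
scene apron_edge [([0.4897, 0.1149, 0.0595], 0.56), ([0.4969, 0.2772, 0.0612], 0.29)]
side apron_edge [([0.4891, 0.1145, 0.0603], 0.63), ([0.4038, -0.4345, 0.0017], 0.42)]
wrist doorway []
scene doorway [([0.4923, 0.2351, 0.0597], 0.65)]
side doorway [([0.4953, 0.234, 0.0573], 0.64)]
t 10.33 tcp [0.4724 0.0725 0.1441] F [-0.3  0.  -1.8] gap 0.055
[[0.067, 0.997, 0.037], [0.998, -0.067, -0.003], [-0.0, 0.037, -0.999]] [-0.63  0.42  0.59  2.04 -0.34  0.74  0.1 ]
tool shift cm [3.55 1.1  5.96]
```

View pics/d1.png

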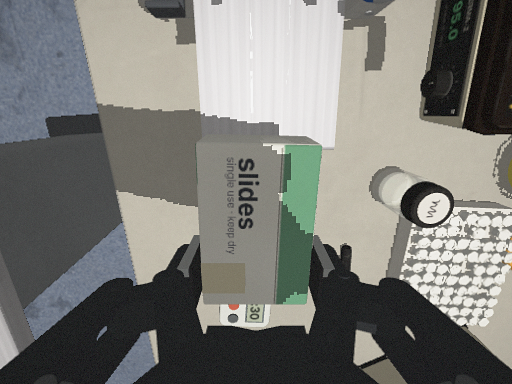

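View pics/d1_side.png

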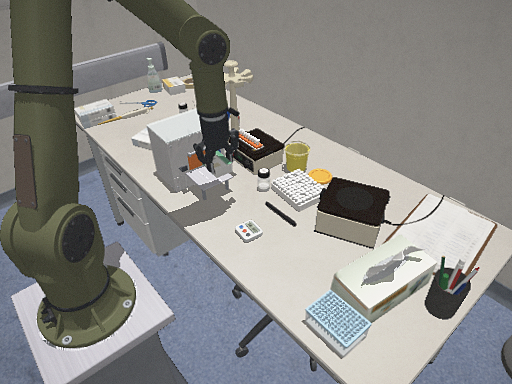

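```bash
python3 -m jog '[{"x":1,"y":0.7,"z":0,"turn":0},{"x":2.5,"y":0.7,"z":0,"turn":0},{"x":2.5,"y":0,"z":1.5,"turn":0},{"x":1,"y":0,"z":2,"turn":0},{"x":0,"y":0,"z":1.5,"turn":0},{"x":0,"y":0,"z":0,"turn":0},{"x":0,"y":0,"z":0,"turn":0}]'; python3 w.py d2; python3 rel.py "[.4905,.135,.068]"; python3 - <<'E'
from h import *
for c in['scene','side']:
    im=snapshot(c);p=proj(get_calibration(c),np.array([.49,.15,.08]));print(p)
    x,y=map(int,p);x=max(x,60);cv2.imwrite(f'pics/d2_{c}.png',cv2.resize(im[y-60:y+50,x-60:x+70],None,fx=5,fy=5,interpolation=cv2.INTER_CUBIC))
E
```

```text
time_s: 10.92
tcp_pos: [0.4985, 0.148, 0.0941]
orientation: [0.014, 0.731, 0.682, 0.016]
force: [0.2, 0.1, -2.7]
finger_gap: 0.0547
t 10.92 tcp [0.4985 0.148  0.0941] F [ 0.2  0.1 -2.7] gap 0.0547
[[0.069, 0.997, 0.042], [0.998, -0.069, 0.001], [0.003, 0.042, -0.999]] [-0.7   0.54  0.53  2.   -0.42  0.66  0.03]
t 10.97 tcp [0.4984 0.1479 0.0942] F [-0.5  0.1 -2.6] gap 0.0548
[[0.069, 0.997, 0.042], [0.998, -0.069, 0.001], [0.004, 0.042, -0.999]] [-0.7   0.54  0.53  2.   -0.42  0.66  0.03]
tool shift cm [-1.35 -0.81  2.58]
[227.4956173  159.15475333]
[212.6935235  173.08030563]
```

View pics/d2.png

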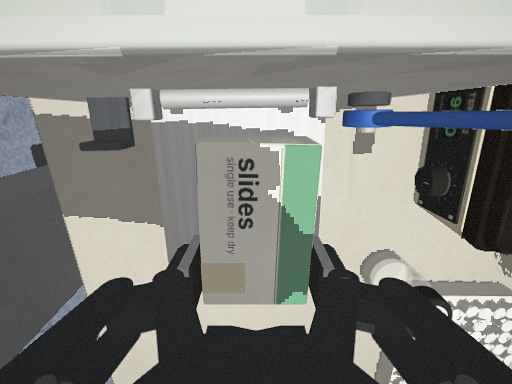

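View pics/d2_side.png

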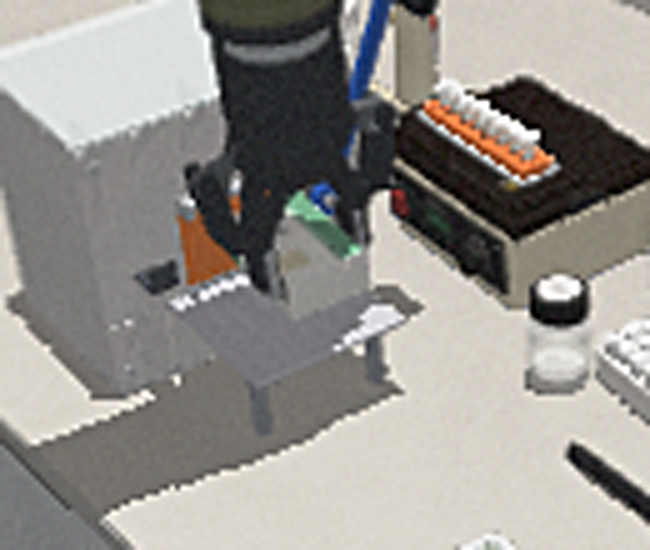

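```bash
python3 -m jog '[{"x":0,"y":-0.8,"z":0,"turn":-1},{"x":0,"y":0,"z":0.9,"turn":0},{"x":0,"y":0,"z":0.9,"turn":0},{"x":0,"y":0,"z":0,"turn":0},{"x":0,"y":0,"z":0.3,"turn":0},{"x":0,"y":0,"z":0,"turn":0}]'; python3 w.py d3 latch_pivot carton_center
```

```text
time_s: 11.57
tcp_pos: [0.492, 0.1464, 0.0744]
orientation: [0.015, 0.726, 0.688, 0.018]
force: [0.4, -0.0, -1.9]
finger_gap: 0.0546
t 11.57 tcp [0.492  0.1464 0.0744] F [ 0.4 -0.  -1.9] gap 0.0546
[[0.053, 0.997, 0.048], [0.999, -0.054, 0.003], [0.005, 0.047, -0.999]] [-0.68  0.56  0.5   2.04 -0.45  0.6   0.06]
wrist latch_pivot [([0.5587, 0.2126, 0.1045], 0.57)]
scene latch_pivot [([0.5579, 0.2212, 0.0973], 0.91)]
side latch_pivot [([0.5581, 0.2179, 0.0946], 0.97), ([0.4948, 0.2361, 0.0573], 0.33)]
wrist carton_center [([0.4923, 0.1645, 0.0848], 0.77)]
scene carton_center [([0.4028, -0.4328, -0.0021], 0.61), ([0.6284, 0.0626, 0.0019], 0.41)]
side carton_center [([0.4964, 0.1677, 0.0867], 0.55)]
```

View pics/d3.png

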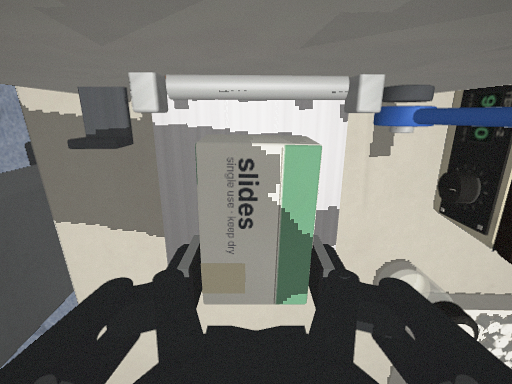

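```bash
python3 -m jog '[{"x":0,"y":0,"z":0.3,"turn":0},{"x":0,"y":0,"z":0.3,"turn":0},{"x":0,"y":0,"z":0.2,"turn":0}]'; python3 -m jog '[{"x":0,"y":0,"z":0.2,"turn":0},{"x":0,"y":0,"z":0,"turn":0}]'
```

```text
time_s: 12.37
tcp_pos: [0.4933, 0.1476, 0.0678]
orientation: [0.015, 0.725, 0.688, 0.02]
force: [-3.6, 6.4, 23.5]
finger_gap: 0.0546
time_s: 12.53
tcp_pos: [0.4934, 0.1479, 0.0681]
orientation: [0.014, 0.725, 0.688, 0.021]
force: [-0.7, -0.9, -1.9]
finger_gap: 0.0548
```

```bash
python3 -m jog '[{"x":0,"y":0,"z":0,"turn":0},{"x":0,"y":0,"z":0,"turn":0},{"x":0,"y":0,"z":0,"turn":0},{"x":0,"y":0,"z":0,"turn":0},{"x":0,"y":0,"z":-1,"turn":0},{"x":0,"y":0,"z":-2,"turn":0},{"x":0,"y":0,"z":-2,"turn":0},{"x":-3,"y":0,"z":-1,"turn":0},{"x":-3,"y":0,"z":0,"turn":0}]' -1; python3 w.py e1 carton_center; python3 - <<'E'
from h import *
for c in['scene','side']:
    im=snapshot(c);p=proj(get_calibration(c),np.array([.49,.15,.08]))
    x,y=map(int,p);cv2.imwrite(f'pics/e1_{c}.png',cv2.resize(im[y-60:y+50,x-60:x+70],None,fx=5,fy=5,interpolation=cv2.INTER_CUBIC))
E
```

```text
time_s: 13.28
tcp_pos: [0.4877, 0.0924, 0.1301]
orientation: [0.014, 0.722, 0.691, 0.021]
force: [-0.9, -0.9, 1.6]
finger_gap: 0.0854
t 13.28 tcp [0.4877 0.0924 0.1301] F [-0.9 -0.9  1.6] gap 0.0854
[[0.043, 0.998, 0.049], [0.999, -0.043, 0.009], [0.011, 0.049, -0.999]] [-0.63  0.46  0.56  2.02 -0.37  0.71  0.12]
wrist carton_center [([0.4942, 0.1647, 0.0761], 0.88)]
scene carton_center [([0.5749, -0.0739, -0.0019], 0.55), ([0.4947, 0.1689, 0.0813], 0.44)]
side carton_center [([0.4977, 0.1653, 0.0754], 0.55)]
```

View pics/e1.png

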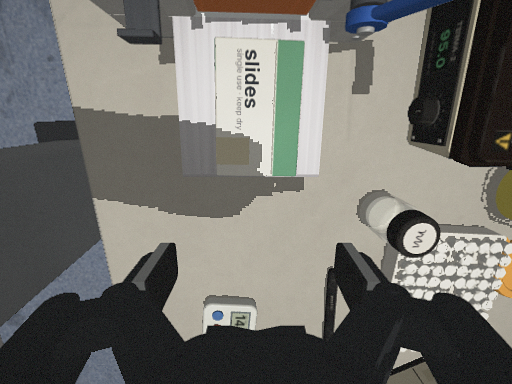

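View pics/e1_side.png

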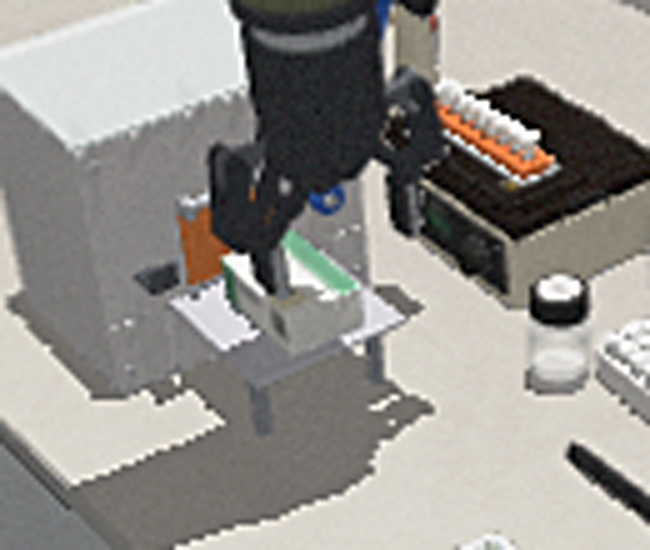

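```bash
python3 - <<'E'
from h import *
s=read_state();cal=get_calibration('wrist');T=np.array(cal['world_from_camera']);Rm=rot(s['orientation'])
o=Rm.T@(T[:3,3]-s['tcp_pos']);K=np.array(cal['K']);print('cam in tool',o)
for px in [(175,245),(155,243),(132,285),(100,283),(75,293),(50,293),(20,318),(0,345),(345,243),(360,243),(410,292),(465,293),(490,320)]:
    D=Rm.T@T[:3,:3]@[(px[0]-K[0,2])/K[0,0],-(px[1]-K[1,2])/K[1,1],-1]
    for xp in (.011,0):
        p=o+D*(xp-o[0])/D[0];print(px,xp,np.round(p*1e3,0)[1:],end=' ')
    print()
E
```

```text
cam in tool [ 0.07568579  0.00024495 -0.14336951]
(175, 245) 0.011 [-41. -19.] (175, 245) 0 [-48.   3.] 
(155, 243) 0.011 [-52. -16.] (155, 243) 0 [-61.   5.] 
(132, 285) 0.011 [-48. -52.] (132, 285) 0 [-57. -37.] 
(100, 283) 0.011 [-62. -51.] (100, 283) 0 [-72. -35.] 
(75, 293) 0.011 [-68. -57.] (75, 293) 0 [-79. -43.] 
(50, 293) 0.011 [-77. -57.] (50, 293) 0 [-90. -42.] 
(20, 318) 0.011 [-78. -70.] (20, 318) 0 [-91. -58.] 
(0, 345) 0.011 [-74. -81.] (0, 345) 0 [-87. -70.] 
(345, 243) 0.011 [ 47. -17.] (345, 243) 0 [55.  5.] 
(360, 243) 0.011 [ 55. -17.] (360, 243) 0 [64.  5.] 
(410, 292) 0.011 [ 59. -57.] (410, 292) 0 [ 69. -42.] 
(465, 293) 0.011 [ 79. -57.] (465, 293) 0 [ 92. -43.] 
(490, 320) 0.011 [ 77. -71.] (490, 320) 0 [ 90. -59.]
```

```bash
python3 -c "
import cv2
cv2.imwrite('pics/e1w.png',cv2.resize(cv2.imread('pics/e1.png')[220:384,0:256],None,fx=3,fy=3,interpolation=cv2.INTER_CUBIC).clip(0,85)*3)"
```

```text
(no output)
```

View pics/e1w.png

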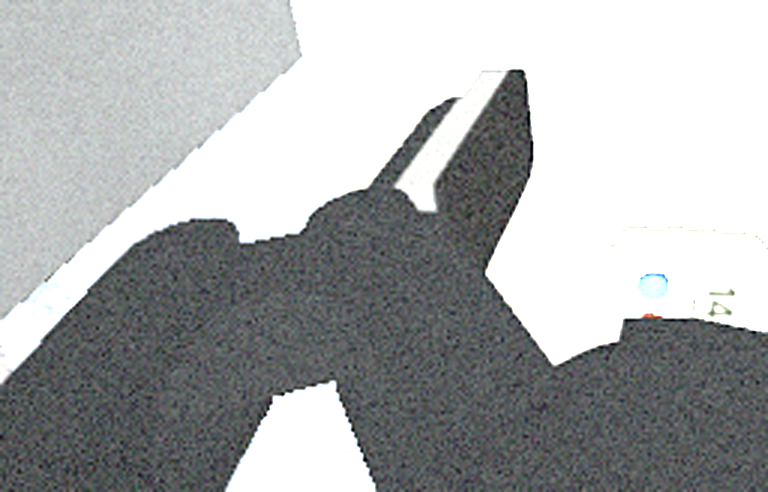

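```bash
python3 -m jog '[{"x":0,"y":-1,"z":-4,"turn":0},{"x":0,"y":-1,"z":-4,"turn":0},{"x":0,"y":-1,"z":-4,"turn":0},{"x":0,"y":-1,"z":-4,"turn":0},{"x":0,"y":-1,"z":-4,"turn":0},{"x":2.5,"y":-2,"z":-2.5,"turn":0},{"x":2.5,"y":-2,"z":-2.5,"turn":0},{"x":2.5,"y":-2,"z":-2.5,"turn":0},{"x":2.5,"y":-2,"z":-2.5,"turn":0},{"x":2.5,"y":-2,"z":-2.5,"turn":0},{"x":2.5,"y":-2,"z":-2.5,"turn":0},{"x":2.5,"y":-2,"z":-2.5,"turn":0}]' 1 20;python3 -c "
from h import *
st()"
```

```text
time_s: 14.68
tcp_pos: [0.2828, 0.2768, 0.5017]
orientation: [0.012, 0.724, 0.69, 0.012]
force: [1.1, 0.6, 0.2]
finger_gap: -0.0003
t 14.68 tcp [0.2828 0.2768 0.5017] F [1.1 0.6 0.2] gap -0.0003
[[0.047, 0.998, 0.034], [0.999, -0.047, -0.001], [0.0, 0.034, -0.999]] [-1.29  0.01  0.44  1.46  0.02  1.65 -0.9 ]
```

```bash
python3 -m jog '[{"x":2,"y":-3,"z":-1,"turn":0},{"x":2,"y":-3,"z":-1,"turn":0},{"x":2,"y":-3,"z":-1,"turn":0},{"x":2,"y":-3,"z":-1,"turn":0},{"x":2,"y":-3,"z":-1,"turn":0},{"x":2,"y":-3,"z":-1,"turn":0},{"x":2,"y":-3,"z":-2,"turn":0},{"x":2,"y":-2,"z":-2.5,"turn":0},{"x":1,"y":-2,"z":-3,"turn":0},{"x":0,"y":0,"z":-3,"turn":0},{"x":0,"y":0,"z":-3,"turn":0},{"x":0,"y":0,"z":-3,"turn":0}]';python3 -c "
from h import *
st()"
```

```text
time_s: 15.68
tcp_pos: [0.0141, 0.4577, 0.6335]
orientation: [-0.015, 0.713, 0.7, 0.044]
force: [0.2, 0.1, 0.1]
finger_gap: 0.0002
t 15.68 tcp [0.0141 0.4577 0.6335] F [0.2 0.1 0.1] gap 0.0002
[[0.016, 0.999, 0.042], [0.996, -0.02, 0.083], [0.084, 0.041, -0.996]] [-1.99  0.17  0.5   0.94 -0.05  1.96 -1.53]
```

```bash
python3 -m jog '[{"x":0,"y":0,"z":-3,"turn":0},{"x":0,"y":0,"z":-3,"turn":0},{"x":0,"y":0,"z":-3,"turn":0},{"x":0,"y":0,"z":-3,"turn":0},{"x":0,"y":0,"z":-3,"turn":0},{"x":0,"y":0,"z":-3,"turn":0}]';python3 -c "
from h import *
st()"
```

```text
time_s: 16.18
tcp_pos: [0.004, 0.4239, 0.6901]
orientation: [-0.06, 0.705, 0.7, 0.094]
force: [-0.9, 0.1, 0.4]
finger_gap: 0.0003
t 16.18 tcp [0.004  0.4239 0.6901] F [-0.9  0.1  0.4] gap 0.0003
[[0.001, 0.999, 0.049], [0.976, -0.012, 0.216], [0.216, 0.048, -0.975]] [-2.51  0.09  1.01  0.91 -0.04  1.96 -1.53]
```

```bash
python3 -m jog '[{"x":0,"y":0,"z":-3,"turn":0},{"x":0,"y":0,"z":-3,"turn":0},{"x":0,"y":0,"z":-3,"turn":0}]';python3 -c "
from h import *
st()"
```

```text
time_s: 16.43
tcp_pos: [-0.001, 0.4089, 0.7125]
orientation: [-0.079, 0.7, 0.701, 0.114]
force: [28.4, 2.6, 1.4]
finger_gap: 0.0004
t 16.43 tcp [-0.001   0.4089  0.7125] F [28.4  2.6  1.4] gap 0.0004
[[-0.009, 0.999, 0.049], [0.963, -0.005, 0.27], [0.27, 0.049, -0.962]] [-2.92  0.05  1.35  0.89  0.    1.96 -1.57]
```

```bash
python3 - <<'E'
from h import *
cv2.imwrite('pics/f_scene.png',snapshot('scene'));st()
E
```

```text
t 16.48 tcp [-0.006   0.4088  0.7139] F [-5.4  0.3 -0.3] gap -0.0001
[[-0.02, 0.999, 0.045], [0.962, 0.007, 0.274], [0.273, 0.048, -0.961]] [-2.93  0.05  1.34  0.89  0.01  1.96 -1.58]
```

View pics/f_scene.png

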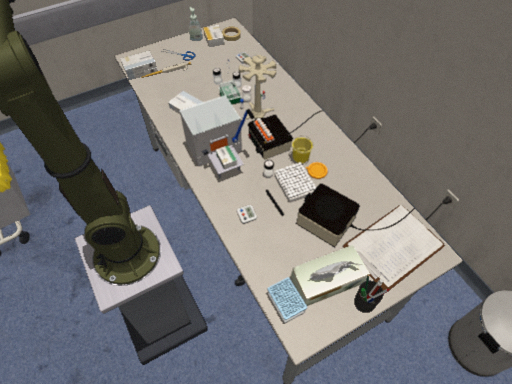

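```bash
python3 -m jog '[{"x":1.5,"y":0,"z":-2,"turn":0},{"x":1.5,"y":0,"z":-2,"turn":0}]';python3 -c "
from h import *
s=st();print(np.round(s['joint_positions'],4),np.round(s['dq'],2))"
```

```text
time_s: 16.65
tcp_pos: [-0.0146, 0.4254, 0.7281]
orientation: [-0.095, 0.686, 0.71, 0.125]
force: [-1.0, -0.8, 0.1]
finger_gap: -0.0001
t 16.65 tcp [-0.0146  0.4254  0.7281] F [-1.  -0.8  0.1] gap -0.0001
[[-0.04, 0.999, 0.037], [0.951, 0.027, 0.309], [0.307, 0.047, -0.95]] [-2.7   0.08  1.17  0.83 -0.05  1.96 -1.54]
[-2.7035  0.0801  1.1726  0.8309 -0.0494  1.9635 -1.5358] [ 1.53  0.03 -1.64 -0.34  0.02 -0.   -0.06]
```

```bash
python3 -m jog '[{"x":1.5,"y":0,"z":-2,"turn":0},{"x":1.5,"y":0,"z":-2,"turn":0},{"x":1.5,"y":0,"z":-2,"turn":0}]';python3 -c "
from h import *
s=st();print(np.round(s['joint_positions'],4),np.round(s['dq'],2))"
```

```text
time_s: 16.9
tcp_pos: [-0.0197, 0.4482, 0.7492]
orientation: [-0.115, 0.681, 0.709, 0.145]
force: [0.8, -0.4, 0.8]
finger_gap: -0.0
t 16.9 tcp [-0.0197  0.4482  0.7492] F [ 0.8 -0.4  0.8] gap -0.0
[[-0.047, 0.998, 0.034], [0.932, 0.031, 0.361], [0.359, 0.049, -0.932]] [-2.42  0.1   0.88  0.74 -0.05  1.96 -1.54]
[-2.416   0.1009  0.8821  0.7424 -0.0547  1.9636 -1.5412] [ 0.88  0.09 -0.87 -0.35 -0.03  0.   -0.01]
```

```bash
python3 -m jog '[{"x":1.5,"y":0,"z":-2,"turn":2.5},{"x":1.5,"y":0,"z":-2,"turn":2.5}]';python3 rel.py "[.40,.05,.40]"
```

```text
time_s: 17.07
tcp_pos: [-0.0201, 0.4607, 0.7634]
orientation: [-0.134, 0.709, 0.675, 0.152]
force: [0.2, 0.0, -0.3]
finger_gap: 0.0001
t 17.07 tcp [-0.0201  0.4607  0.7634] F [ 0.2  0.  -0.3] gap 0.0001
[[0.042, 0.999, 0.035], [0.917, -0.052, 0.395], [0.396, 0.015, -0.918]] [-2.3   0.11  0.77  0.69 -0.06  1.96 -1.63]
tool shift cm [-50.3   43.55  18.59]
```

```bash
python3 -m jog '[{"x":-0.7,"y":3.6,"z":1.6,"turn":0},{"x":-0.7,"y":3.6,"z":1.6,"turn":0},{"x":-0.7,"y":3.6,"z":1.6,"turn":0},{"x":-0.7,"y":3.6,"z":1.6,"turn":0},{"x":-0.7,"y":3.6,"z":1.6,"turn":0},{"x":-0.7,"y":3.6,"z":1.6,"turn":0},{"x":-0.7,"y":3.6,"z":1.6,"turn":0},{"x":-0.7,"y":3.6,"z":1.6,"turn":0},{"x":-0.7,"y":3.6,"z":1.6,"turn":0},{"x":-0.7,"y":3.6,"z":1.6,"turn":0}]';python3 rel.py "[.485,.03,.25]"
```

```text
time_s: 17.9
tcp_pos: [0.3494, 0.4434, 0.5883]
orientation: [-0.137, 0.709, 0.675, 0.154]
force: [-1.4, 2.1, 1.0]
finger_gap: -0.0001
t 17.9 tcp [0.3494 0.4434 0.5883] F [-1.4  2.1  1. ] gap -0.0001
[[0.043, 0.999, 0.032], [0.914, -0.052, 0.402], [0.403, 0.013, -0.915]] [-1.53  0.24  1.09  1.17 -0.56  1.61 -0.62]
tool shift cm [-50.85  15.27  14.76]
```

```bash
python3 -m jog '[{"x":-3.6,"y":1.1,"z":0.9,"turn":0},{"x":-3.6,"y":1.1,"z":0.9,"turn":0},{"x":-3.6,"y":1.1,"z":0.9,"turn":0},{"x":-3.6,"y":1.1,"z":0.9,"turn":0},{"x":-3.6,"y":1.1,"z":0.9,"turn":0},{"x":-3.6,"y":1.1,"z":0.9,"turn":0},{"x":-3.6,"y":1.1,"z":0.9,"turn":0},{"x":-3.6,"y":1.1,"z":0.9,"turn":0},{"x":-3.6,"y":1.1,"z":0.9,"turn":0},{"x":-3.6,"y":1.1,"z":0.9,"turn":0},{"x":-3.6,"y":1.1,"z":0.9,"turn":0},{"x":-3.6,"y":1.1,"z":0.9,"turn":0}]';python3 rel.py "[.487,.06,.15]"
```

```text
time_s: 18.9
tcp_pos: [0.4728, 0.0609, 0.2991]
orientation: [-0.131, 0.722, 0.663, 0.15]
force: [1.3, 0.8, 0.0]
finger_gap: 0.0
t 18.9 tcp [0.4728 0.0609 0.2991] F [1.3 0.8 0. ] gap 0.0
[[0.076, 0.996, 0.044], [0.918, -0.087, 0.388], [0.39, 0.011, -0.921]] [-0.65  0.37  1.08  1.85 -0.73  1.34  0.59]
tool shift cm [-5.79  1.26 13.76]
```

```bash
python3 -m jog '[{"x":-1.1,"y":0.2,"z":3.2,"turn":-2},{"x":-1.1,"y":0.2,"z":3.2,"turn":0},{"x":-1.1,"y":0.2,"z":3.2,"turn":0},{"x":-1.1,"y":0.2,"z":3.2,"turn":0},{"x":-1.1,"y":0.2,"z":3.2,"turn":0},{"x":-0.6,"y":0.1,"z":1.5,"turn":0},{"x":0,"y":0,"z":0,"turn":0},{"x":0,"y":0,"z":0,"turn":0}]' 0.4 20;python3 rel.py "[.4877,.08,.076]"; python3 w.py g1
```

```text
time_s: 19.57
tcp_pos: [0.4911, 0.0508, 0.0975]
orientation: [-0.126, 0.723, 0.662, 0.15]
force: [-0.4, 0.4, 0.9]
finger_gap: 0.0257
t 19.57 tcp [0.4911 0.0508 0.0975] F [-0.4  0.4  0.9] gap 0.0257
[[0.078, 0.996, 0.05], [0.92, -0.091, 0.38], [0.383, 0.016, -0.924]] [-0.42  0.66  0.86  2.09 -1.06  1.06  1.04]
tool shift cm [ 1.84 -0.64  3.08]
t 19.57 tcp [0.4911 0.0508 0.0975] F [-0.4  0.4  0.9] gap 0.0257
[[0.078, 0.996, 0.05], [0.92, -0.091, 0.38], [0.383, 0.016, -0.924]] [-0.42  0.66  0.86  2.09 -1.06  1.06  1.04]
```

View pics/g1.png

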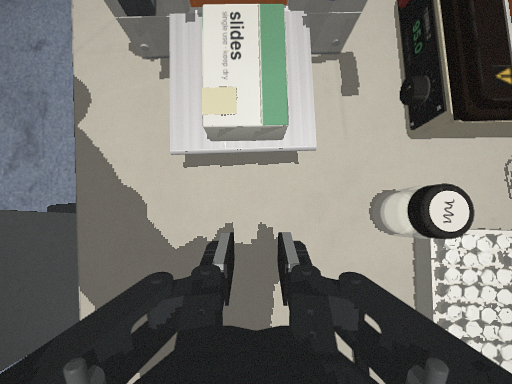

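```bash
python3 -m jog '[{"x":0,"y":-0.6,"z":1,"turn":-2.5},{"x":0.5,"y":0,"z":1,"turn":0},{"x":0.8,"y":0,"z":0.8,"turn":0},{"x":0.6,"y":0,"z":0.3,"turn":0},{"x":0,"y":0,"z":0,"turn":0}]';python3 rel.py "[.4885,.10,.077]"; python3 w.py g2
```

```text
time_s: 20.03
tcp_pos: [0.4914, 0.0818, 0.0807]
orientation: [-0.12, 0.709, 0.677, 0.156]
force: [0.7, 0.1, -0.8]
finger_gap: 0.0256
t 20.03 tcp [0.4914 0.0818 0.0807] F [ 0.7  0.1 -0.8] gap 0.0256
[[0.034, 0.998, 0.06], [0.923, -0.054, 0.381], [0.383, 0.042, -0.923]] [-0.46  0.67  0.83  2.12 -1.13  1.    1.09]
tool shift cm [ 1.53 -0.41  1.02]
t 20.03 tcp [0.4914 0.0818 0.0807] F [ 0.7  0.1 -0.8] gap 0.0256
[[0.034, 0.998, 0.06], [0.923, -0.054, 0.381], [0.383, 0.042, -0.923]] [-0.46  0.67  0.83  2.12 -1.13  1.    1.09]
```

View pics/g2.png

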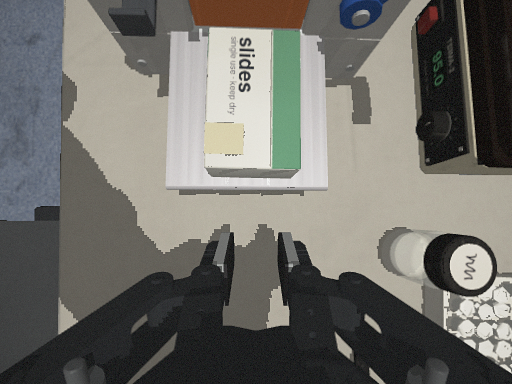

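```bash
python3 -m jog '[{"x":-0.4,"y":-0.3,"z":0.9,"turn":0},{"x":0.9,"y":0,"z":0.4,"turn":0},{"x":0.9,"y":0,"z":0.4,"turn":0},{"x":0.9,"y":0,"z":0.4,"turn":0},{"x":0,"y":0,"z":0,"turn":0}]';python3 rel.py "[.4905,.15,.070]"; python3 w.py g3;python3 - <<'E'
from h import *
for c in['side']:
    im=snapshot(c);p=proj(get_calibration(c),np.array([.49,.15,.08]))
    x,y=map(int,p);cv2.imwrite(f'pics/g3_{c}.png',cv2.resize(im[y-60:y+50,x-60:x+70],None,fx=5,fy=5,interpolation=cv2.INTER_CUBIC))
E
```

```text
time_s: 20.5
tcp_pos: [0.4926, 0.1141, 0.0726]
orientation: [-0.118, 0.709, 0.677, 0.158]
force: [0.1, -0.1, 0.3]
finger_gap: 0.0255
t 20.5 tcp [0.4926 0.1141 0.0726] F [ 0.1 -0.1  0.3] gap 0.0255
[[0.033, 0.997, 0.063], [0.923, -0.055, 0.381], [0.384, 0.046, -0.922]] [-0.52  0.68  0.81  2.13 -1.18  0.97  1.07]
tool shift cm [ 3.2  -0.41  1.6 ]
t 20.5 tcp [0.4926 0.1141 0.0726] F [ 0.1 -0.1  0.3] gap 0.0255
[[0.033, 0.997, 0.063], [0.923, -0.055, 0.381], [0.384, 0.046, -0.922]] [-0.52  0.68  0.81  2.13 -1.18  0.97  1.07]
```

View pics/g3.png

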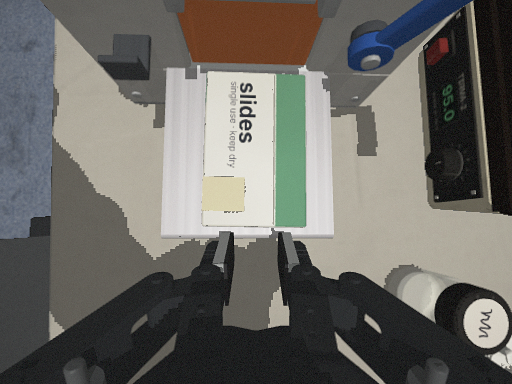

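View pics/g3_side.png

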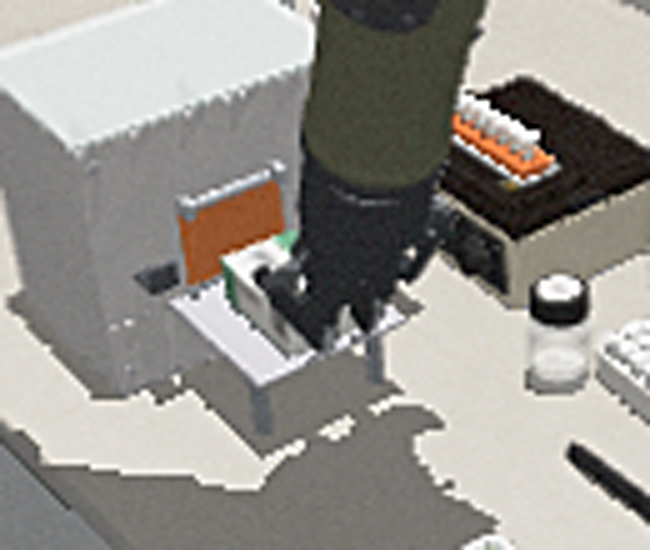

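```bash
python3 -m jog '[{"x":1.2,"y":-0.05,"z":0.48,"turn":0},{"x":1.2,"y":-0.05,"z":0.48,"turn":0},{"x":1.2,"y":-0.05,"z":0.48,"turn":0},{"x":1.2,"y":-0.05,"z":0.48,"turn":0},{"x":0,"y":0,"z":0,"turn":0}]';python3 rel.py "[.4955,.222,.072]"; python3 w.py g4
```

```text
time_s: 21.02
tcp_pos: [0.4949, 0.1633, 0.0737]
orientation: [-0.115, 0.711, 0.676, 0.157]
force: [-0.0, 1.2, -0.3]
finger_gap: 0.0255
t 21.02 tcp [0.4949 0.1633 0.0737] F [-0.   1.2 -0.3] gap 0.0255
[[0.037, 0.997, 0.068], [0.925, -0.06, 0.376], [0.379, 0.049, -0.924]] [-0.62  0.67  0.8   2.13 -1.22  0.93  0.98]
tool shift cm [ 5.37 -0.3   2.36]
t 21.02 tcp [0.4949 0.1633 0.0737] F [-0.   1.2 -0.3] gap 0.0255
[[0.037, 0.997, 0.068], [0.925, -0.06, 0.376], [0.379, 0.049, -0.924]] [-0.62  0.67  0.8   2.13 -1.22  0.93  0.98]
```

View pics/g4.png

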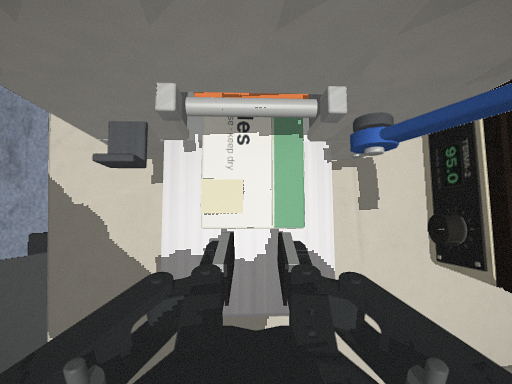

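```bash
python3 - <<'E'
from h import *
cal=get_calibration('wrist')
for p,z in[((225,229),.092),((280,229),.092),((252,98),.121),((252,105),.121),((252,113),.121),((167,85),.13),((337,88),.13)]: print(p,z,np.round(ray(cal,p,z),4))
E
python3 -c "
import cv2
cv2.imwrite('pics/g4z.png',cv2.resize(cv2.imread('pics/g4.png')[70:290,150:350],None,fx=4,fy=4)[:,:].clip(0,127)*2)"
```

```text
(225, 229) 0.092 [0.4791 0.1745 0.092 ]
(280, 229) 0.092 [0.508  0.1727 0.092 ]
(252, 98) 0.121 [0.4956 0.2315 0.121 ]
(252, 105) 0.121 [0.4954 0.2283 0.121 ]
(252, 113) 0.121 [0.4952 0.2247 0.121 ]
(167, 85) 0.13 [0.4614 0.2341 0.13  ]
(337, 88) 0.13 [0.5303 0.2303 0.13  ]
```

View pics/g4z.png

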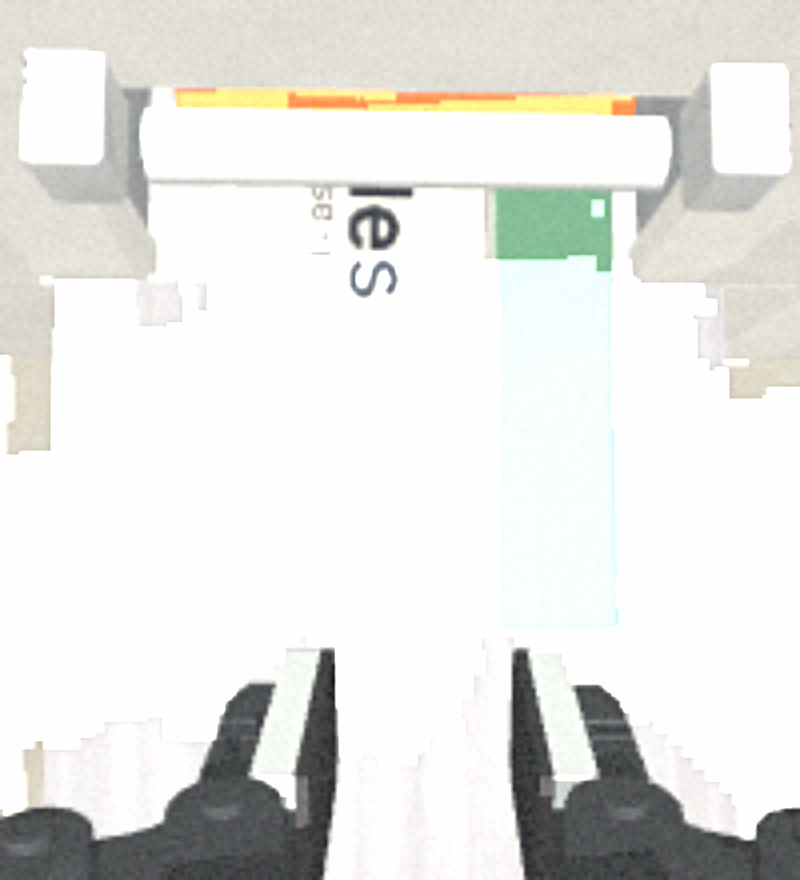

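```bash
python3 -m jog '[{"x":2.6,"y":-0.05,"z":1.05,"turn":0},{"x":2.6,"y":-0.05,"z":1.05,"turn":0},{"x":0,"y":0,"z":0,"turn":0},{"x":0,"y":0,"z":0,"turn":0},{"x":0,"y":0,"z":0,"turn":0},{"x":0,"y":0,"z":0,"turn":0}]'; python3 w.py g5
```

```text
time_s: 21.57
tcp_pos: [0.4995, 0.2133, 0.0743]
orientation: [-0.111, 0.713, 0.674, 0.157]
force: [-0.5, -0.2, 0.0]
finger_gap: 0.0255
t 21.57 tcp [0.4995 0.2133 0.0743] F [-0.5 -0.2  0. ] gap 0.0255
[[0.042, 0.996, 0.074], [0.927, -0.067, 0.369], [0.373, 0.053, -0.926]] [-0.72  0.68  0.8   2.11 -1.24  0.9   0.88]
```

View pics/g5.png

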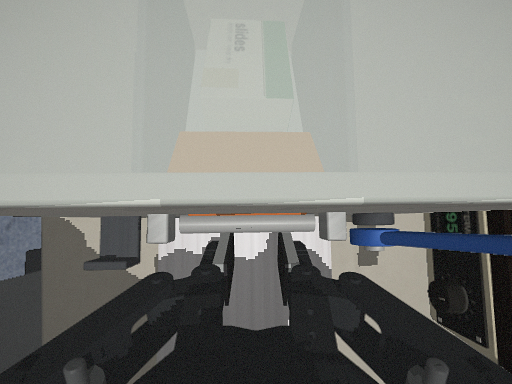

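```bash
python3 -m jog '[{"x":-2.5,"y":0,"z":-1,"turn":0},{"x":-2.5,"y":0,"z":-1,"turn":0},{"x":-2.5,"y":0,"z":-1,"turn":0},{"x":-1,"y":0,"z":-3,"turn":0},{"x":0,"y":0,"z":-3,"turn":0},{"x":0,"y":0,"z":-3,"turn":0},{"x":0,"y":0,"z":-3,"turn":0},{"x":0,"y":0,"z":-2,"turn":0},{"x":0,"y":0,"z":0,"turn":0}]' -1; python3 w.py h1 latch_knob; python3 - <<'E'
from h import *
for c in['scene','side']:
    im=snapshot(c);p=proj(get_calibration(c),np.array([.51,.22,.1]))
    x,y=map(int,p);cv2.imwrite(f'pics/h1z_{c}.png',cv2.resize(im[y-60:y+50,x-60:x+70],None,fx=5,fy=5,interpolation=cv2.INTER_CUBIC))
E
```

```text
time_s: 22.37
tcp_pos: [0.4811, 0.0551, 0.204]
orientation: [-0.109, 0.719, 0.669, 0.154]
force: [-0.1, -0.4, -0.3]
finger_gap: 0.0852
t 22.37 tcp [0.4811 0.0551 0.204 ] F [-0.1 -0.4 -0.3] gap 0.0852
[[0.058, 0.995, 0.076], [0.928, -0.082, 0.364], [0.368, 0.049, -0.928]] [-0.56  0.47  0.99  2.   -0.86  1.14  0.81]
wrist latch_knob []
scene latch_knob []
side latch_knob []
```

View pics/h1.png

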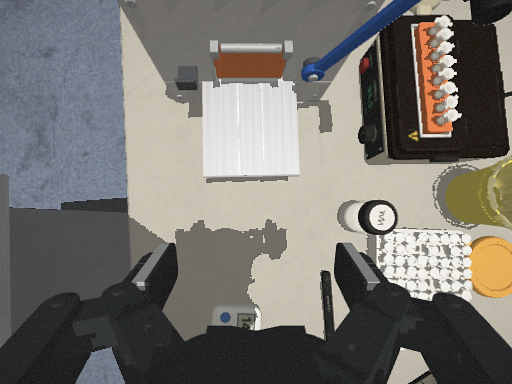

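View pics/h1z_side.png

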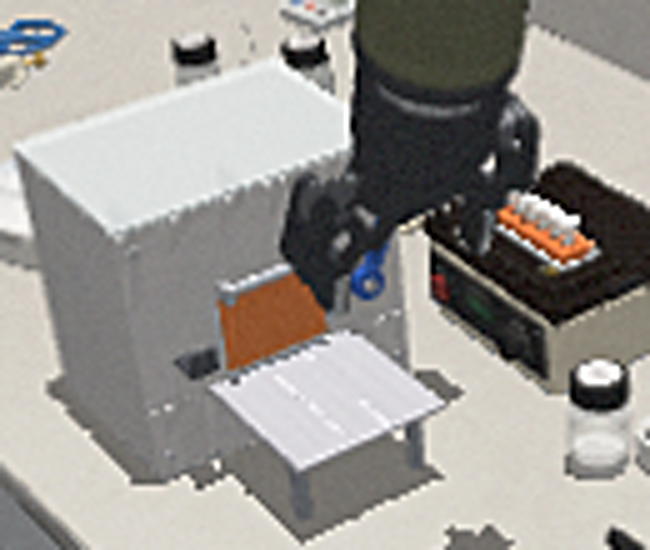

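View pics/h1z_scene.png

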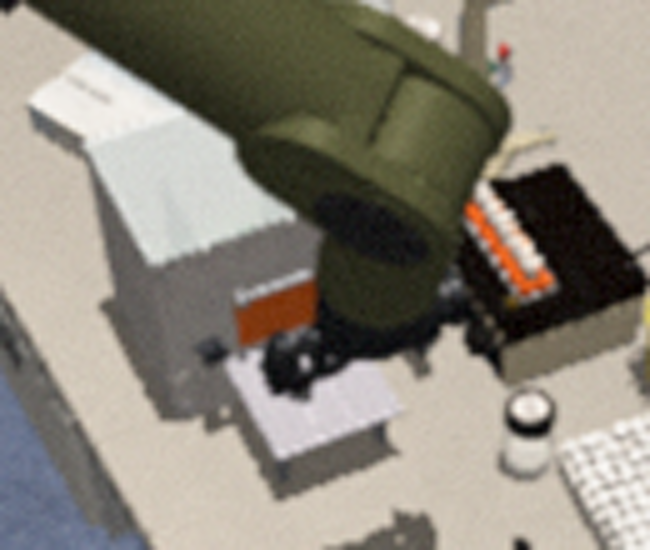

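```bash
python3 -m jog '[{"x":1,"y":0,"z":-3,"turn":0},{"x":1,"y":0,"z":-3,"turn":0},{"x":1.5,"y":1,"z":-3,"turn":0},{"x":2,"y":2.5,"z":0,"turn":0},{"x":2,"y":2.5,"z":0.8,"turn":0},{"x":2,"y":2.5,"z":0.8,"turn":0},{"x":2,"y":2.5,"z":0.8,"turn":0},{"x":2,"y":1.6,"z":0.8,"turn":-1},{"x":0,"y":0,"z":0,"turn":0},{"x":0,"y":0,"z":0,"turn":0}]' 0 20; python3 rel.py "[.613,.158,.2916]"; python3 w.py h2 latch_knob
```

```text
time_s: 23.6
tcp_pos: [0.6117, 0.1621, 0.3048]
orientation: [-0.115, 0.712, 0.677, 0.148]
force: [-0.7, -0.3, 0.6]
finger_gap: 0.0428
t 23.6 tcp [0.6117 0.1621 0.3048] F [-0.7 -0.3  0.6] gap 0.0428
[[0.039, 0.998, 0.054], [0.93, -0.056, 0.364], [0.366, 0.036, -0.93]] [-0.65  0.58  0.98  1.52 -0.86  1.42  0.41]
tool shift cm [-0.86  0.1   1.08]
t 23.6 tcp [0.6117 0.1621 0.3048] F [-0.7 -0.3  0.6] gap 0.0428
[[0.039, 0.998, 0.054], [0.93, -0.056, 0.364], [0.366, 0.036, -0.93]] [-0.65  0.58  0.98  1.52 -0.86  1.42  0.41]
wrist latch_knob [([0.6174, 0.1886, 0.237], 0.77)]
scene latch_knob [([0.6159, 0.1782, 0.2411], 0.73)]
side latch_knob [([0.6189, 0.1822, 0.2336], 0.83)]
```

View pics/h2.png

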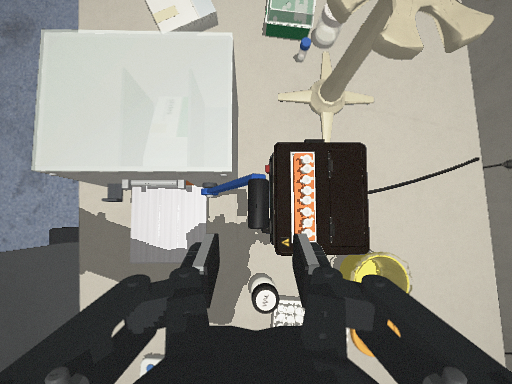

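```bash
python3 -m jog '[{"x":-0.2,"y":0.1,"z":2.3,"turn":0},{"x":-0.2,"y":0.1,"z":2.3,"turn":0},{"x":-0.2,"y":0.1,"z":2.3,"turn":0},{"x":-0.2,"y":0,"z":1.6,"turn":0},{"x":0,"y":0,"z":0,"turn":0}]'; python3 rel.py "[.6185,.187,.218]"; python3 w.py h3 latch_knob
```

```text
time_s: 24.32
tcp_pos: [0.6191, 0.1799, 0.2267]
orientation: [-0.113, 0.714, 0.674, 0.153]
force: [-0.5, 0.6, -0.2]
finger_gap: 0.0427
t 24.32 tcp [0.6191 0.1799 0.2267] F [-0.5  0.6 -0.2] gap 0.0427
[[0.046, 0.997, 0.066], [0.928, -0.067, 0.367], [0.371, 0.045, -0.928]] [-0.65  0.65  0.94  1.63 -0.95  1.27  0.5 ]
tool shift cm [ 0.33 -0.15  1.06]
t 24.32 tcp [0.6191 0.1799 0.2267] F [-0.5  0.6 -0.2] gap 0.0427
[[0.046, 0.997, 0.066], [0.928, -0.067, 0.367], [0.371, 0.045, -0.928]] [-0.65  0.65  0.94  1.63 -0.95  1.27  0.5 ]
wrist latch_knob [([0.6196, 0.1837, 0.2363], 0.85)]
scene latch_knob [([0.6186, 0.18, 0.2397], 0.68)]
side latch_knob [([0.6195, 0.1838, 0.2352], 0.65)]
```

View pics/h3.png

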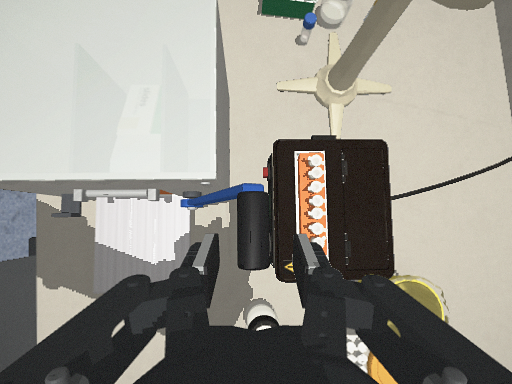

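```bash
python3 -m jog '[{"x":0.2,"y":-0.1,"z":1,"turn":0},{"x":0,"y":0,"z":0,"turn":0}]'; python3 -m jog '[{"x":0,"y":0,"z":0,"turn":0},{"x":0,"y":0,"z":0,"turn":0},{"x":0,"y":0,"z":0,"turn":0},{"x":0,"y":0,"z":0,"turn":0},{"x":0,"y":0,"z":0,"turn":0}]' 1 25; python3 w.py h4
```

```text
time_s: 24.78
tcp_pos: [0.6217, 0.1839, 0.2235]
orientation: [-0.11, 0.714, 0.674, 0.156]
force: [0.6, 0.4, -0.5]
finger_gap: 0.0426
time_s: 25.2
tcp_pos: [0.6216, 0.1841, 0.2239]
orientation: [-0.11, 0.714, 0.674, 0.157]
force: [0.6, 0.2, -0.2]
finger_gap: 0.0168
t 25.2 tcp [0.6216 0.1841 0.2239] F [ 0.6  0.2 -0.2] gap 0.0168
[[0.043, 0.996, 0.075], [0.927, -0.068, 0.368], [0.372, 0.054, -0.927]] [-0.66  0.65  0.94  1.64 -0.96  1.26  0.51]
```

View pics/h4.png

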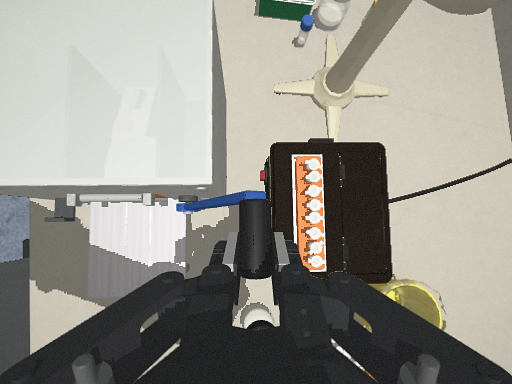

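```bash
python3 -m jog '[{"x":0.32,"y":-2.43,"z":-0.91,"turn":0},{"x":0.16,"y":-2.56,"z":-0.51,"turn":0},{"x":0,"y":-2.61,"z":-0.08,"turn":0},{"x":0,"y":0,"z":0,"turn":0}]'; cat > arc.py <<'E'
import sys
from h import *
s=st();Rm=rot(s['orientation']);ox=np.array([.052,.9986,0]);oy=np.array([-.9986,.052,0]);oz=np.array([0,0,1.])
piv=np.array([.5585,.2195,.098]);g=np.array(s['tcp_pos'])-Rm[:,2]*.0143
r=g-piv;y,z=r@oy,r@oz;th=np.degrees(np.arctan2(z,y));print('grip r',np.hypot(y,z),'th',th,'ownx',r@ox-.087)
# next steps from here
cur=np.array([y,z]);
for t in eval(sys.argv[1]):
    n=.15*np.array([np.cos(np.radians(t)),np.sin(np.radians(t))]);d=n-cur;cur=n
    print(t,np.round(Rm.T@(oy*d[0]+oz*d[1])*100,2))
E
python3 arc.py "[75,65,55,45]"
```

```text
time_s: 25.58
tcp_pos: [0.5489, 0.1878, 0.2378]
orientation: [-0.105, 0.713, 0.674, 0.161]
force: [-0.2, -0.5, -12.6]
finger_gap: 0.0173
t 25.58 tcp [0.5489 0.1878 0.2378] F [ -0.2  -0.5 -12.6] gap 0.0173
[[0.04, 0.995, 0.088], [0.927, -0.07, 0.368], [0.372, 0.067, -0.926]] [-0.79  0.53  0.99  1.81 -0.92  1.17  0.52]
grip r 0.153293755098615 th 86.6595116275423 ownx -0.12445435330241808
75 [-0.28 -3.04  0.55]
65 [-0.31 -2.51  0.66]
55 [-0.47 -2.35  1.05]
45 [-0.61 -2.11  1.42]
```

```bash
python3 -m jog '[{"x":-0.25,"y":-3.0,"z":0.5,"turn":0},{"x":-0.3,"y":-2.5,"z":0.65,"turn":0},{"x":-0.45,"y":-2.35,"z":1.05,"turn":0},{"x":0,"y":0,"z":0,"turn":0}]'; python3 arc.py "[50,40,30]"
```

```text
time_s: 25.92
tcp_pos: [0.4753, 0.1915, 0.2114]
orientation: [-0.101, 0.713, 0.673, 0.167]
force: [0.9, -1.3, -5.3]
finger_gap: 0.0169
t 25.92 tcp [0.4753 0.1915 0.2114] F [ 0.9 -1.3 -5.3] gap 0.0169
[[0.038, 0.994, 0.101], [0.927, -0.073, 0.369], [0.374, 0.08, -0.924]] [-0.9   0.44  1.02  2.03 -0.93  1.02  0.58]
grip r 0.15125808316152395 th 56.808742071989315 ownx -0.12466425882910603
50 [-0.42 -1.45  0.97]
40 [-0.67 -1.99  1.56]
30 [-0.79 -1.67  1.86]
```

```bash
python3 -m jog '[{"x":-0.4,"y":-1.45,"z":0.95,"turn":0},{"x":-0.65,"y":-2.0,"z":1.55,"turn":0},{"x":-0.8,"y":-1.7,"z":1.85,"turn":0},{"x":0,"y":0,"z":0,"turn":0}]'; python3 arc.py "[25,17,10,4]"; python3 w.py i1
```

```text
time_s: 26.25
tcp_pos: [0.4306, 0.1937, 0.1626]
orientation: [-0.1, 0.712, 0.674, 0.17]
force: [-2.1, -2.0, -1.2]
finger_gap: 0.0174
t 26.25 tcp [0.4306 0.1937 0.1626] F [-2.1 -2.  -1.2] gap 0.0174
[[0.035, 0.994, 0.107], [0.925, -0.073, 0.372], [0.377, 0.086, -0.922]] [-0.89  0.44  0.97  2.21 -1.06  0.88  0.74]
grip r 0.14945142319998284 th 31.368705446521666 ownx -0.12475704780928026
25 [-0.53 -0.95  1.25]
17 [-0.73 -0.92  1.74]
10 [-0.67 -0.58  1.6 ]
4 [-0.59 -0.33  1.42]
t 26.25 tcp [0.4306 0.1937 0.1626] F [-2.1 -2.  -1.2] gap 0.0174
[[0.035, 0.994, 0.107], [0.925, -0.073, 0.372], [0.377, 0.086, -0.922]] [-0.89  0.44  0.97  2.21 -1.06  0.88  0.74]
```

View pics/i1.png

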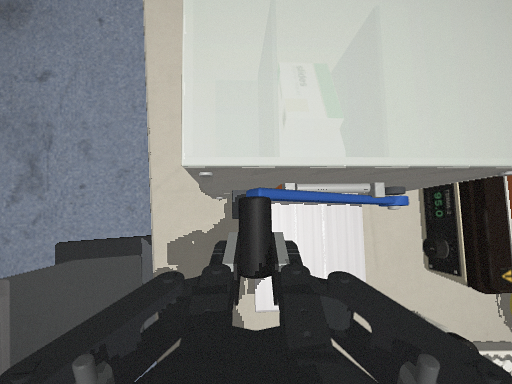

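```bash
python3 -m jog '[{"x":-0.5,"y":-0.95,"z":1.25,"turn":0},{"x":-0.7,"y":-0.9,"z":1.7,"turn":0},{"x":-0.6,"y":-0.55,"z":1.5,"turn":0},{"x":0,"y":0,"z":0,"turn":0}]'; python3 arc.py "[10,5,0,-2]"
```

```text
time_s: 26.63
tcp_pos: [0.4128, 0.1946, 0.1155]
orientation: [-0.103, 0.711, 0.674, 0.17]
force: [-4.2, 0.1, 0.9]
finger_gap: 0.0167
t 26.63 tcp [0.4128 0.1946 0.1155] F [-4.2  0.1  0.9] gap 0.0167
[[0.033, 0.994, 0.103], [0.924, -0.069, 0.375], [0.38, 0.082, -0.921]] [-0.82  0.5   0.88  2.31 -1.22  0.82  0.94]
grip r 0.14854328207860096 th 11.905964618709794 ownx -0.12485076915153934
10 [-0.17 -0.27  0.4 ]
5 [-0.49 -0.28  1.18]
0 [-0.5  -0.16  1.2 ]
-2 [-0.2  -0.03  0.48]
```

```bash
python3 -m jog '[{"x":-0.4,"y":-0.2,"z":1.0,"turn":0},{"x":-0.4,"y":-0.15,"z":1.0,"turn":0},{"x":0,"y":0,"z":0,"turn":0}]'; python3 -m jog '[{"x":-0.2,"y":0,"z":0.5,"turn":0},{"x":0,"y":0,"z":0,"turn":0}]';python3 -m jog '[{"x":-0.2,"y":0,"z":0.5,"turn":0}]'; python3 arc.py "[0,-2]"
```

```text
time_s: 26.88
tcp_pos: [0.4097, 0.1949, 0.0941]
orientation: [-0.107, 0.711, 0.675, 0.168]
force: [-4.9, -0.6, -0.0]
finger_gap: 0.0169
time_s: 27.05
tcp_pos: [0.4093, 0.195, 0.0891]
orientation: [-0.109, 0.71, 0.675, 0.166]
force: [-5.7, -0.9, -1.1]
finger_gap: 0.0171
time_s: 27.13
tcp_pos: [0.4092, 0.1951, 0.0845]
orientation: [-0.111, 0.71, 0.676, 0.165]
force: [-10.5, -4.3, 3.2]
finger_gap: 0.0171
t 27.13 tcp [0.4092 0.1951 0.0845] F [-10.5  -4.3   3.2] gap 0.0171
[[0.033, 0.996, 0.085], [0.923, -0.063, 0.381], [0.384, 0.066, -0.921]] [-0.77  0.57  0.83  2.34 -1.32  0.82  1.06]
grip r 0.14872801360356386 th -0.1432090109662698 ownx -0.12465780632181017
0 [ 0.02 -0.12 -0.04]
-2 [-0.2  -0.03  0.48]
```

```bash
python3 -m jog '[{"x":-0.1,"y":-0.1,"z":0.3,"turn":0},{"x":0,"y":0,"z":0,"turn":0}]'; python3 -m jog '[{"x":-0.1,"y":0,"z":0.4,"turn":0}]';python3 -m jog '[{"x":-0.1,"y":0,"z":0.4,"turn":0}]'; python3 arc.py "[0,-2]"; python3 w.py i2 latch_knob
```

```text
time_s: 27.3
tcp_pos: [0.4092, 0.195, 0.0818]
orientation: [-0.112, 0.71, 0.676, 0.164]
force: [-9.1, -1.6, 1.1]
finger_gap: 0.0168
time_s: 27.38
tcp_pos: [0.4092, 0.1955, 0.0789]
orientation: [-0.114, 0.71, 0.676, 0.164]
force: [-17.5, -13.0, 34.7]
finger_gap: 0.0168
time_s: 27.47
tcp_pos: [0.4093, 0.196, 0.0768]
orientation: [-0.115, 0.709, 0.676, 0.165]
force: [-17.0, -11.6, 36.8]
finger_gap: 0.0168
t 27.47 tcp [0.4093 0.196  0.0768] F [-17.  -11.6  36.8] gap 0.0168
[[0.033, 0.996, 0.078], [0.92, -0.061, 0.386], [0.39, 0.059, -0.919]] [-0.75  0.59  0.81  2.34 -1.34  0.83  1.09]
grip r 0.1488375596745263 th -3.102431678130845 ownx -0.12376338676596868
0 [ 0.32 -0.09 -0.75]
-2 [-0.2  -0.02  0.48]
t 27.47 tcp [0.4093 0.196  0.0768] F [-17.  -11.6  36.8] gap 0.0168
[[0.033, 0.996, 0.078], [0.92, -0.061, 0.386], [0.39, 0.059, -0.919]] [-0.75  0.59  0.81  2.34 -1.34  0.83  1.09]
wrist latch_knob [([0.4077, 0.2, 0.0953], 0.65)]
scene latch_knob [([0.4567, -0.0684, -0.0057], 0.33)]
side latch_knob [([0.4077, 0.1972, 0.0958], 0.61)]
```

View pics/i2.png

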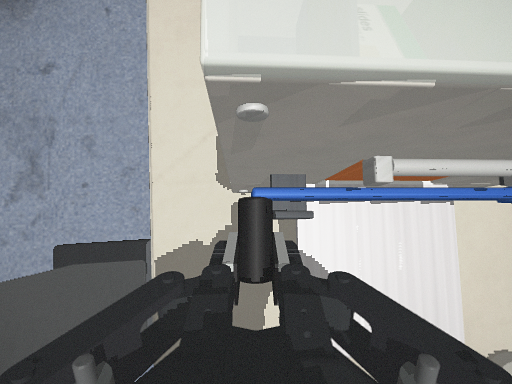

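```bash
python3 -m jog '[{"x":0,"y":0,"z":-0.1,"turn":0},{"x":0,"y":0,"z":0,"turn":0},{"x":0,"y":0,"z":0,"turn":0},{"x":0,"y":0,"z":0,"turn":0}]' 0.3 20; python3 w.py i3
```

```text
time_s: 28.1
tcp_pos: [0.4152, 0.196, 0.0815]
orientation: [-0.115, 0.709, 0.676, 0.168]
force: [-8.8, -2.4, -1.0]
finger_gap: 0.0297
t 28.1 tcp [0.4152 0.196  0.0815] F [-8.8 -2.4 -1. ] gap 0.0297
[[0.031, 0.996, 0.083], [0.919, -0.061, 0.389], [0.393, 0.064, -0.917]] [-0.75  0.58  0.82  2.33 -1.33  0.84  1.07]
```

View pics/i3.png

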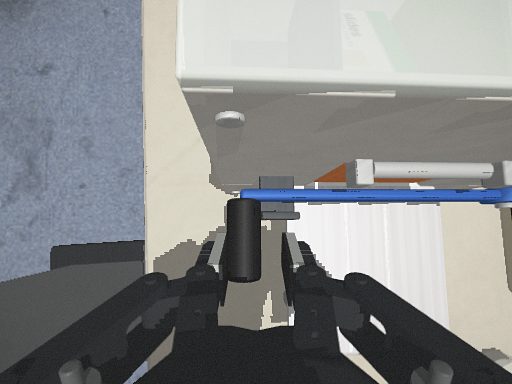

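```bash
python3 -m jog '[{"x":0,"y":-0.6,"z":0,"turn":0},{"x":0,"y":0,"z":0,"turn":0}]' 0.15; python3 w.py i4
```

```text
time_s: 28.32
tcp_pos: [0.4105, 0.1965, 0.0814]
orientation: [-0.114, 0.709, 0.676, 0.168]
force: [-0.7, -0.0, -0.7]
finger_gap: 0.0364
t 28.32 tcp [0.4105 0.1965 0.0814] F [-0.7 -0.  -0.7] gap 0.0364
[[0.03, 0.996, 0.084], [0.919, -0.061, 0.389], [0.393, 0.065, -0.917]] [-0.75  0.58  0.81  2.34 -1.34  0.83  1.08]
```

View pics/i4.png

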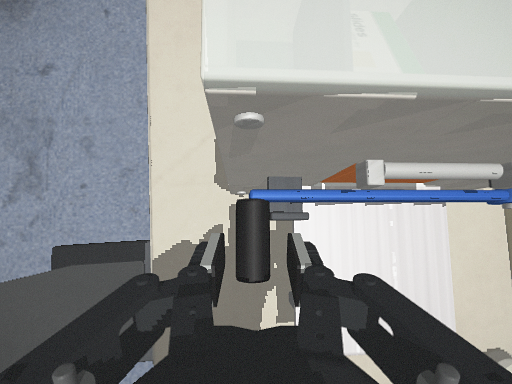

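```bash
python3 -m jog '[{"x":-0.3,"y":0,"z":-2,"turn":0},{"x":-0.3,"y":0,"z":-3,"turn":0},{"x":-1,"y":0,"z":-3,"turn":0},{"x":-1,"y":0,"z":-3,"turn":0},{"x":-2,"y":0,"z":-3,"turn":0},{"x":-3,"y":0,"z":-2.5,"turn":0},{"x":-3,"y":0,"z":-2.5,"turn":0},{"x":-3,"y":0,"z":-2,"turn":0},{"x":-3,"y":0,"z":-1,"turn":0},{"x":0,"y":0,"z":0,"turn":0}]'; python3 w.py j1 latch_knob; python3 - <<'E'
from h import *
for c in['scene','side']:
    im=snapshot(c);cv2.imwrite(f'pics/j1f_{c}.png',im);p=proj(get_calibration(c),np.array([.48,.22,.1]))
    x,y=map(int,p);cv2.imwrite(f'pics/j1z_{c}.png',cv2.resize(im[y-60:y+50,x-60:x+70],None,fx=5,fy=5,interpolation=cv2.INTER_CUBIC))
E
```

```text
time_s: 29.2
tcp_pos: [0.3917, -0.0537, 0.2282]
orientation: [-0.108, 0.707, 0.678, 0.168]
force: [0.5, -0.3, 1.1]
finger_gap: 0.0363
t 29.2 tcp [ 0.3917 -0.0537  0.2282] F [ 0.5 -0.3  1.1] gap 0.0363
[[0.023, 0.996, 0.091], [0.923, -0.056, 0.382], [0.385, 0.075, -0.92]] [-0.36  0.35  1.07  2.09 -0.72  1.2   1.05]
wrist latch_knob [([0.4101, 0.1957, 0.0976], 0.79)]
scene latch_knob [([0.406, 0.1887, 0.1025], 0.48)]
side latch_knob [([0.4084, 0.195, 0.0972], 0.54)]
```

View pics/j1.png

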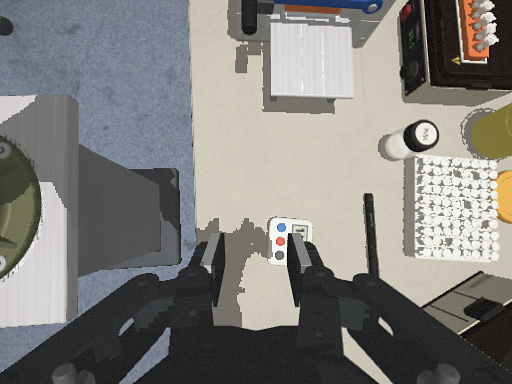

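View pics/j1z_side.png

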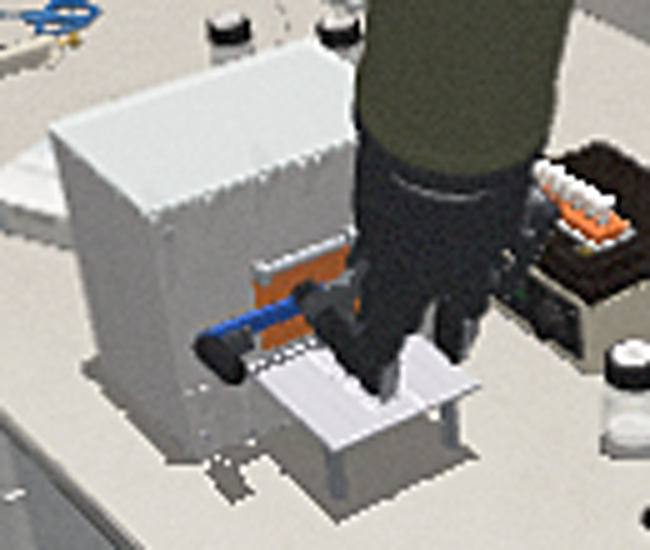

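View pics/j1f_side.png

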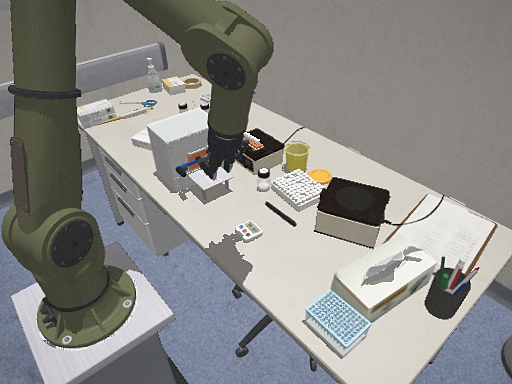

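```bash
python3 -m jog '[{"x":2.9,"y":0,"z":1.8,"turn":0},{"x":2.9,"y":0,"z":2.2,"turn":0},{"x":2.9,"y":0,"z":2.4,"turn":0},{"x":2.9,"y":0,"z":2.4,"turn":0},{"x":2.9,"y":0,"z":2.4,"turn":0},{"x":2.9,"y":0,"z":2.4,"turn":0},{"x":2.5,"y":0,"z":2,"turn":0},{"x":0,"y":0,"z":0,"turn":0},{"x":0,"y":0,"z":0,"turn":0}]' 1 20; python3 rel.py "[.410,.200,.115]"; python3 w.py k1 latch_knob
```

```text
time_s: 30.35
tcp_pos: [0.4049, 0.2143, 0.158]
orientation: [-0.112, 0.7, 0.686, 0.167]
force: [-0.1, 0.2, 0.2]
finger_gap: -0.0001
t 30.35 tcp [0.4049 0.2143 0.158 ] F [-0.1  0.2  0.2] gap -0.0001
[[0.004, 0.997, 0.081], [0.922, -0.035, 0.385], [0.387, 0.073, -0.919]] [-0.93  0.42  0.93  2.25 -1.06  0.85  0.74]
tool shift cm [-2.98  0.25  3.44]
t 30.35 tcp [0.4049 0.2143 0.158 ] F [-0.1  0.2  0.2] gap -0.0001
[[0.004, 0.997, 0.081], [0.922, -0.035, 0.385], [0.387, 0.073, -0.919]] [-0.93  0.42  0.93  2.25 -1.06  0.85  0.74]
wrist latch_knob []
scene latch_knob [([0.409, 0.1932, 0.1028], 0.67)]
side latch_knob [([0.4068, 0.1972, 0.0954], 0.75)]
```

View pics/k1.png

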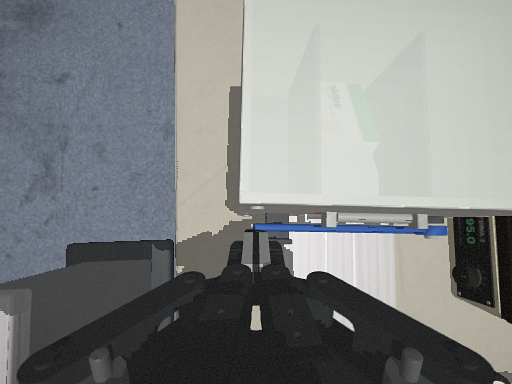

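```bash
python3 -m jog '[{"x":-1.5,"y":0.3,"z":1,"turn":0},{"x":-1.2,"y":0.1,"z":1,"turn":0},{"x":-0.3,"y":0,"z":0.8,"turn":0},{"x":0,"y":0,"z":0,"turn":0}]'; python3 rel.py "[.410,.200,.110]"
```

```text
time_s: 30.98
tcp_pos: [0.4157, 0.1904, 0.123]
orientation: [-0.109, 0.703, 0.681, 0.172]
force: [-0.7, 0.2, -1.1]
finger_gap: -0.0001
t 30.98 tcp [0.4157 0.1904 0.123 ] F [-0.7  0.2 -1.1] gap -0.0001
[[0.013, 0.996, 0.093], [0.921, -0.048, 0.387], [0.39, 0.081, -0.917]] [-0.8   0.49  0.87  2.29 -1.18  0.84  0.93]
tool shift cm [ 0.37 -0.71  1.51]
```

```bash
python3 -m jog '[{"x":0.4,"y":-0.7,"z":0.5,"turn":0},{"x":0,"y":0,"z":0.4,"turn":0},{"x":0,"y":0,"z":0,"turn":0}]'; python3 -m jog '[{"x":-0.15,"y":0,"z":0.4,"turn":0}]';python3 -m jog '[{"x":-0.15,"y":0,"z":0.4,"turn":0}]';
```

```text
time_s: 31.23
tcp_pos: [0.4101, 0.1966, 0.1164]
orientation: [-0.108, 0.705, 0.679, 0.172]
force: [-0.4, -0.3, 0.3]
finger_gap: -0.0
time_s: 31.32
tcp_pos: [0.4106, 0.1971, 0.1127]
orientation: [-0.108, 0.705, 0.68, 0.173]
force: [-0.4, 0.3, 0.6]
finger_gap: 0.0004
time_s: 31.4
tcp_pos: [0.411, 0.1978, 0.1087]
orientation: [-0.108, 0.704, 0.68, 0.174]
force: [-4.8, -2.9, 18.9]
finger_gap: -0.0002
```

```bash
python3 -m jog '[{"x":-0.05,"y":0,"z":0.15,"turn":0}]';python3 -m jog '[{"x":-0.05,"y":0,"z":0.1,"turn":0}]'; python3 -m jog '[{"x":-0.3,"y":0,"z":-1.5,"turn":0},{"x":-1,"y":0,"z":-3,"turn":0},{"x":-2,"y":0,"z":-3,"turn":0},{"x":-3,"y":0,"z":-2.5,"turn":0},{"x":-3,"y":-1,"z":-2.5,"turn":0},{"x":-3,"y":-1,"z":-2.5,"turn":0},{"x":-3,"y":-1,"z":-2.5,"turn":0},{"x":-3,"y":-1,"z":-2,"turn":0},{"x":-3,"y":0,"z":-2,"turn":0},{"x":-2,"y":0,"z":-1,"turn":0},{"x":0,"y":0,"z":0,"turn":0}]'; python3 w.py l1 latch_knob; python3 - <<'E'
from h import *
for c in['scene','side']:
    im=snapshot(c);cv2.imwrite(f'pics/l1f_{c}.png',im);p=proj(get_calibration(c),np.array([.48,.22,.1]))
    x,y=map(int,p);cv2.imwrite(f'pics/l1z_{c}.png',cv2.resize(im[y-60:y+50,x-60:x+70],None,fx=5,fy=5,interpolation=cv2.INTER_CUBIC))
    for l in ['timer','jar','tip_rack','pen']: print(c,l,[(np.round(d['location'],3).tolist(),round(d['confidence'],2)) for d in place_of(c,l)[:1]])
E
```

```text
time_s: 31.48
tcp_pos: [0.4112, 0.198, 0.1079]
orientation: [-0.109, 0.704, 0.68, 0.175]
force: [-8.6, -8.8, 30.9]
finger_gap: -0.0001
time_s: 31.57
tcp_pos: [0.4113, 0.198, 0.1079]
orientation: [-0.109, 0.704, 0.679, 0.176]
force: [-8.7, -8.0, 29.4]
finger_gap: 0.0001
time_s: 32.48
tcp_pos: [0.3448, -0.114, 0.2236]
orientation: [-0.107, 0.699, 0.685, 0.177]
force: [0.7, 0.1, -0.4]
finger_gap: 0.0001
t 32.48 tcp [ 0.3448 -0.114   0.2236] F [ 0.7  0.1 -0.4] gap 0.0001
[[-0.0, 0.995, 0.101], [0.919, -0.04, 0.392], [0.394, 0.093, -0.914]] [-0.16  0.35  1.07  2.11 -0.67  1.23  1.25]
wrist latch_knob []
scene latch_knob []
side latch_knob [([0.4105, 0.1952, 0.0971], 0.43)]
scene timer [([0.456, -0.072, -0.003], 0.52)]
scene jar [([0.628, 0.062, 0.0], 0.45)]
scene tip_rack [([0.398, -0.436, -0.004], 0.64)]
scene pen [([0.577, -0.071, -0.002], 0.55)]
side timer [([0.46, -0.072, 0.002], 0.73)]
side jar [([0.631, 0.061, 0.001], 0.54)]
side tip_rack [([0.4, -0.436, 0.001], 0.72)]
side pen [([0.575, -0.079, -0.003], 0.44)]
```

View pics/l1z_side.png

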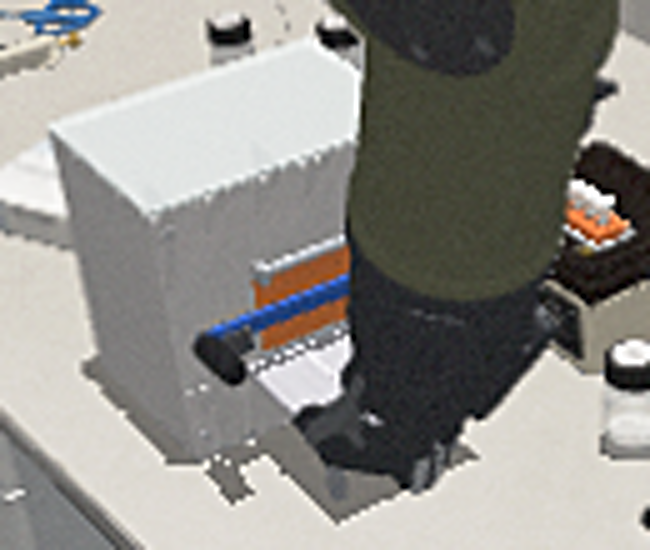

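View pics/l1z_scene.png

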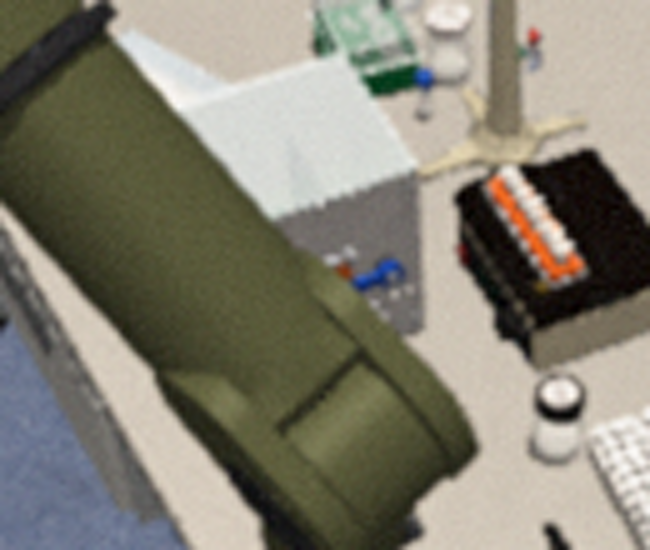

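View pics/l1f_side.png

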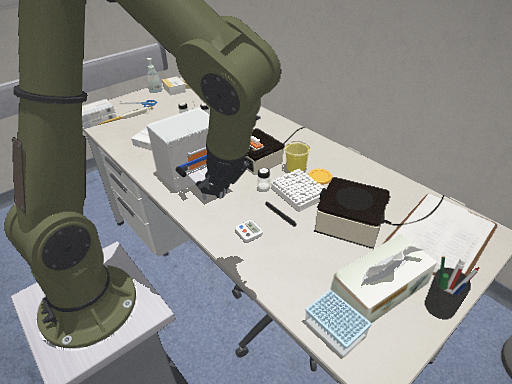

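The side view shows the flap shut and the blue bar level in its catch. The pressed-down bar held against about 30 N, the gripper is well clear, and the bystanders read where they started. I'm handing in.

```bash
python3 -c "
from rig import *
print(close_job())"
```

```text
the job is handed in; nothing more can be done
None
```

The carton is posted, the flap is shut, and the blue latch bar is down in its catch. I handed the job in at about 33 s of the 72 s allowed.

- **Posting:** I set the carton lengthwise on the apron and pushed it through the flap with the fingers. An upright gripper can't reach the doorway, so I first tilted the tool about 23°. The jog rows have no tilt command; I got it by driving joint 6 to the end of its range high above the cart.
- **Carton check:** The wrist view through the clear roof shows the carton down the chute. The side view afterwards shows the flap shut.
- **Latch:** I gripped the knob and followed its arc down to the hard stop. I then pressed it again from above with the fingers shut, and it held at about 30 N. The knob's height now reads 97 mm, against 98 mm expected.
- **Bystanders:** The timer, jar, tip rack and pen read within a few millimetres of where they started. That is about what the networks can resolve.
- **Forces:** The wrist force peaked at about 42 N, when the latch met its stop, against the 120 N limit. During the tilting move a reading of 28 N appeared and was gone at the next reading. I put it down to inertia, because the scene picture showed no contact.
- **Checks that failed or fell short:** In the final look, only the side camera found the knob, with a low confidence of 0.43. The arm hid most of the latch from the scene camera.

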